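# Load the paint shaker, latch its lid and start it with the key

## Robot

A 6-joint arm with a two-finger parallel gripper is mounted at the origin on the work surface. World frame = base frame: x ahead of the robot, y to its left, z up, the work surface at z = 0. Lengths are in m, angles in rad, forces in N, time in s.
With the tool pointing down it reaches from about 0.375 to 0.9 m from the base axis. Payload 3.1 kg.
Tool frame: the origin (TCP) lies midway between the tips of the shut fingers; the grasp point (between the pads) lies 19 mm behind it; z points along the fingers, y is the line along which they close (so a half turn about z gives the same grasp; the last joint's range is limited). The gripper opens to 87 mm and grips with 3 to 60 N. Pads are 19 mm wide; open, the fingers measure 117 mm over their backs; the gripper's body (75 mm by 190 mm) begins 51 mm behind the grasp point.
Start: joints at [-1.488, 0.527, 1.433, -0, 1.181, -0.178], TCP at [0.162, -0.604, 0.223] pointing down, gripper open.
Joint ranges: [-3.08, 3.08], [-0.75, 2.2], [0.22, 2.44], [-1.43, 4.57], [0, 2.65], [-2.85, 2.85]. Speed limits (rad/s): [2.79, 2.79, 3.14, 3.14, 3.14, 3.14].

## Interface

Orientations are given as a unit quaternion [x, y, z, w].
In Python, from rig import status, imaging, order gives the robot as it stands.
- The arm moves only by the tool arm_command, never from a script. Its argument "deltas" is one flat list of numbers, 5 for each row, row after row: the opening, from -1 (shut) to 1 (fully open), so that 0 is half open, then the shift along the tool's x, y, z in m, then the turn about the tool's z in rad. In form: [gripper, tx, ty, tz, roll, gripper, tx, ty, tz, roll, ...]. A call has 1 to 12 rows; each row shifts and turns the commanded pose from where the row before left it, along the tool's axes as they then stand; what a row does not reach is not made up. A row lasts 1/8 s, in which the tool goes at most 62.5 mm and 10.7 degrees, less where a joint would pass 70% of its speed; a pose out of reach is approached as far as the arm can. A call with a gripper value outside its range is refused whole. The fingers move at their own pace and stop on an object; "newtons" is the grip in N (left out, the last holds). Time passes only in rows, so rows that do not move let the fingers close. It gives the time, the measured TCP pose, the force, the opening and the grip force at its end, in the units of the state.
- status.get_obs(): the state, without advancing time (a new reading comes with each control period).
- imaging.camera(name): name is "scene" or "side" or "wrist"; returns (picture, depth): 384x512x3 uint8, red, green, blue; 384x512 float32, m along the optical axis (not along the pixel's ray), 0 where there is no reading.
- imaging.camera_params(name): a dict with "intrinsics" (3x3 intrinsics, pixels), "camera_from_world" (4x4, takes a point from world to camera coordinates). Camera axes: x right, y up, looking along -z (the intrinsics and any distortion apply to the point x, -y, -z); pixel columns grow to the right and rows downward; lengths in m; the calibration is good to about 2 mm. A picture is of the moment at which its call begins: read the wrist's pose just before it. camera_params takes no time and is no camera call; for the wrist camera it gives the pose at the moment of the call.
- order.hand_in(): hands the job in; it is judged then, once.
The state is a dict: "time": time; "q": joint angles; "joint_velocities": joint speeds; "joint_torque": joint torques, N m; "position": TCP position; "tool_rot": TCP orientation; "ft_force": force on the tool from outside, world axes, zero at the start; "moment": the same for the moment, N m; "grip_width": finger opening in m; "grip_force": force on a finger pad.
Only numpy, scipy, OpenCV 4.12 (cv2) and the standard library are available. Lean on these libraries where they do the work, as an engineer would, in place of code of your own. Each camera call takes 0.05 s, during which the arm holds its last target. There are 200 camera calls.

## Task

Take the mixed tin out of the paint shaker's carrier and stand it on the wooden tray, and stand every other small paint tin from the bench upright in a bay of its own in the carrier, setting the tins down without dropping them. Then swing the lid shut, hook the wire claw over the lid's keeper and swing the latch lever down over centre until it locks; only then turn the key clockwise from off through run to start, hold it against its spring for about a second, and let go so that it springs back to run by itself and stays there. Leave the other things on the bench where they are.

Things in the scene. Friction and masses are not known exactly. Their poses are not given: they have to be found in the camera images.
- tin1_mid (a point): Small closed paint tin, bare tinplate with a paper band: upright cylinder 62 mm in diameter, 76 mm high, about 0.33 kg. The point is its centre, 38 mm above its base; z is its own axis. Two or three such tins wait on the bench, all alike; an absent one reads None. The low wax tin (87 mm across, 28 mm high) and the big white tub are not among them.
- tin2_mid (a point): A second such tin, the same in every way.
- tin3_mid (a point): A third such tin, the same in every way.
- mixed_tin_mid (a point): The tin that is already mixed: the same kind of tin (its centre again), the one that stands in the carrier's middle bay at the start.
- tray: Shallow wooden tray on the bench, 180 mm (its x) by 130 mm (its y) outside, fixed. Origin on the bench under its centre, z up. Its inner floor is 6 mm above the bench, its rim 16 mm, its walls 6 mm thick.
- shaker: Bench paint shaker, fixed: steel deck, aluminium carrier box, blue motor housing. Origin on the bench under the carrier's centre; x along the carrier, y from the latch side (-y) to the hinge and motor side (+y), z up. Carrier: open box 306 x 80 mm outside, 4 mm walls, inner floor 64 mm, rim 147 mm above the bench. Housing: x -150 to 150, y 85 to 205 mm, top 115 mm up, key switch on it.
- bay1 (a point): Centre of the floor of the carrier's bay at x = -92 mm of the shaker, 64 mm above the bench. Rubber spacers 22 mm wide and 20 mm high lie across the carrier's floor at x = -138, -46, 46, 138 mm and leave three bays 70 mm long (x) and 72 mm wide (y), one tin to each.
- bay2 (a point): The same of the middle bay, x = 0.
- bay3 (a point): The same of the bay at x = 92 mm.
- lid (a joint): Lid angle, rad: 0 shut on the rim, 2.0 to 2.2 open, leaning back to the motor side and reaching 225 mm above the bench. Stiff hinge (0.2 N m): it stays where left and must be brought all the way down. Pan 310 mm long (x), 84 mm wide, 34 mm thick, 0.35 kg; shut, its top is 181 mm above the bench, its latch-side face at y = -42 mm of the shaker.
- lid_hinge (a point): Middle of the lid's hinge line, at (0, 40, 147) mm in the shaker's frame; the axis runs along the shaker's x.
- lid_edge (a point): Middle of the lid's outer top edge on the latch side: with the lid shut, 82 mm from the hinge towards -y and 34 mm above the rim. With the lid open this is its far upper corner, on the motor side.
- keeper (a point): Seat of the keeper, a steel J-hook 26 mm wide (x) on the lid's latch-side face, open upwards. Lid shut: the seat is at (0, -50, 156) mm in the shaker's frame, 8 mm out from the lid's face; the hook's outer lip is 5 mm further out and stands 4 mm higher than the seat point. Its axes are the lid's (the shaker's when shut).
- lever (a joint): Latch lever angle, rad: 0 fully open (handle up and out, 62 degrees above level), 1.867 clamped on its stop (handle out and 45 degrees down). It turns about the shaker's x axis, outwards and down. Stays where left (0.08 N m friction); with the claw hooked it stretches a spring, up to about 13 N, and passes over centre at about 1.7.
- lever_pivot (a point): The lever's hinge axis (parallel to the shaker's x), at (0, -50, 96) mm in the shaker's frame, in the middle of the carrier's latch side.
- lever_grip (a point): Point on the lever's flat steel handle, 64 mm from its pivot; the handle is 22 mm wide (x), 5 mm thick and reaches 76 mm from the pivot. The point is 57 mm above the pivot when open, 45 mm below when clamped.
- claw_pivot (a point): Hinge of the wire claw on the lever, 20 mm from the lever's pivot: straight out (-y) from it when the lever is open, below it when clamped.
- claw_bar (a point): Middle of the cross bar of the claw: a U of 6 mm steel wire, 46 mm wide over its two arms (x), bar 76.5 mm from the claw's pivot. Swings freely; sprung along its length (4 N/mm). With the lever open it lies out about level; swung up past upright it leans by its weight on the lid's face, bar behind the hook's lip; the lever then draws it into the hook.
- key_barrel (a joint): Key switch, its part from off to run, rad: 0 off, 0.70 run (end stop). Turns clockwise seen from above and stays where left (0.035 N m friction).
- key (a joint): Key switch, its part from run to start, rad: 0 at rest, 0.52 start (end stop), clockwise on from run. A spring returns it to 0 when let go (0.06 N m, 0.14 N m at start). The key's whole angle is the sum of both joints, up to 1.22 rad.
- key_bow (a point): Centre of the key's upright black bow, a plate 36 mm wide, 10 mm thick, 34 mm high on the switch's vertical axis, at (0, 140, 147) mm in the shaker's frame. x runs along its width (the shaker's x when off), y through its thickness. The bezel under it (32 mm across) reaches 122 mm above the bench.
There are look-alikes about, which are no part of the job. Leave any red look-alike of the part that bears tin3_mid alone. What is shaped like the part that bears mixed_tin_mid but yellow is not meant.

How it is judged:
On the way, in this order (a step that is already met when the one before it is completed fails the run):
1. the mixed tin stands on the tray and every other tin upright in a bay of its own (angle between each of tin1_mid, tin2_mid, tin3_mid, mixed_tin_mid's own z axis and vertical below 0.12 rad and z of tin1_mid in the frame of shaker between 0.096 and 0.109 m and (horizontal distance between tin1_mid and bay1 below 0.012 m or horizontal distance between tin1_mid and bay2 below 0.012 m or horizontal distance between tin1_mid and bay3 below 0.012 m) and z of tin2_mid in the frame of shaker between 0.096 and 0.109 m and (horizontal distance between tin2_mid and bay1 below 0.012 m or horizontal distance between tin2_mid and bay2 below 0.012 m or horizontal distance between tin2_mid and bay3 below 0.012 m) and z of tin3_mid in the frame of shaker between 0.096 and 0.109 m and (horizontal distance between tin3_mid and bay1 below 0.012 m or horizontal distance between tin3_mid and bay2 below 0.012 m or horizontal distance between tin3_mid and bay3 below 0.012 m) and x of mixed_tin_mid in the frame of tray between -0.06 and 0.06 m and y of mixed_tin_mid in the frame of tray between -0.036 and 0.036 m and z of mixed_tin_mid in the frame of tray between 0.038 and 0.051 m), for 0.2 s.
2. the lid is shut (value of joint lid below 0.04 rad), for 0.2 s.
3. the claw is over the keeper, its bar behind the hook's lip (distance between claw_bar and keeper below 0.025 m and y of claw_bar in the frame of keeper above -0.005 m and value of joint lid below 0.04 rad), for 0.2 s.
4. the lever is clamped over centre with the claw drawn into the keeper (value of joint lever above 1.75 rad and distance between claw_bar and keeper below 0.007 m), for 0.2 s.
5. the key is held at start (value of joint key above 0.4 rad and value of joint key_barrel above 0.55 rad), for 0.5 s.
At the end, for the whole second after the job is handed in: Mixed tin upright on the tray floor; each other tin upright (0.12 rad) on the carrier floor within 12 mm of a bay centre; lid shut (under 0.04 rad); lever clamped (over 1.75 rad) with the claw bar within 7 mm of the keeper seat; key sprung back (under 0.08 rad), switch at run (over 0.5 rad) (all of step 1 and all of step 4 and value of joint lid below 0.04 rad and value of joint key below 0.08 rad and value of joint key_barrel above 0.5 rad); the robot touches nothing.
It fails at once if the key is turned to start before the latch is clamped (value of joint key above 0.3 rad and value of joint lever below 1.6 rad).
It fails at once if a tin is dropped into the carrier or onto the tray (over 1 m/s just above it) ((linear speed of tin1 above 1 m/s and z of tin1_mid in the frame of shaker below 0.205 m and x of tin1_mid in the frame of shaker between -0.16 and 0.16 m and y of tin1_mid in the frame of shaker between -0.05 and 0.05 m) or (linear speed of tin2 above 1 m/s and z of tin2_mid in the frame of shaker below 0.205 m and x of tin2_mid in the frame of shaker between -0.16 and 0.16 m and y of tin2_mid in the frame of shaker between -0.05 and 0.05 m) or (linear speed of tin3 above 1 m/s and z of tin3_mid in the frame of shaker below 0.205 m and x of tin3_mid in the frame of shaker between -0.16 and 0.16 m and y of tin3_mid in the frame of shaker between -0.05 and 0.05 m) or (linear speed of mixed_tin above 1 m/s and z of mixed_tin_mid in the frame of tray below 0.15 m and x of mixed_tin_mid in the frame of tray between -0.1 and 0.1 m and y of mixed_tin_mid in the frame of tray between -0.075 and 0.075 m)).
It fails at once if another thing on the bench is pushed more than 6 cm away or knocked over (distance of any of wax_tin, tub, brush_pot, flat_brush, filling_knife, sanding_block, thinner from where it was at the start of the episode above 0.06 m or angle between any of wax_tin, tub, brush_pot, flat_brush, filling_knife, sanding_block, thinner's own z axis and vertical above 0.6 rad).
Of tin1, tin2, tin3 only 2 to 3 are there at a start; the rules pass over those that are not, and their reading is None.
At some moment in a run one of tin1, tin2, tin3 may be knocked a few centimetres aside while the robot is not near it.
It also fails if it takes over 210 s, if anything falls off the work surface, if the arm or the gripper's body presses on something with over 40 N, if the wrist force passes 120 N, or if a joint passes its speed limit or range.

## Working session

There is one attempt and no reset: what is moved stays moved. The work goes in short steps, Python scripts to look and compute and a tool call to move; the robot and the scene stay as the last step left them, time stands still between calls to the robot, and variables do not carry over. Pictures are saved under pics/ and viewed, at most 14 in all, crops included, and the job is handed in when it is done.

Besides the shell and the picture viewer there is one more tool, called as name(argument=value, ...) on one line, values as JSON. arm_command: Moves the arm, as the interface text tells. Its arguments: {"type":"object","properties":{"deltas":{"type":"array"},"newtons":{"type":"number"}},"required":["deltas"]}

```bash
mkdir -p pics; ls; cat > h.py <<'E'
import numpy as np, cv2
from rig import status, imaging, order
from scipy.spatial.transform import Rotation as R
def shot(n,f=None):
    p=imaging.camera_params(n); im,d=imaging.camera(n)
    np.savez(f'{n}.npz',im=im,d=d,K=p['intrinsics'],T=p['camera_from_world'])
    if f: cv2.imwrite(f'pics/{f}.png',im[:,:,::-1])
    return im,d,p
def load(n):
    z=np.load(f'{n}.npz'); return z['im'],z['d'],dict(intrinsics=z['K'],camera_from_world=z['T'])
def cloud(d,p):
    K=np.array(p['intrinsics']);T=np.linalg.inv(np.array(p['camera_from_world']))
    v,u=np.mgrid[:d.shape[0],:d.shape[1]]
    c=np.stack([(u-K[0,2])/K[0,0]*d,-(v-K[1,2])/K[1,1]*d,-d],-1)
    return c@T[:3,:3].T+T[:3,3]
def ray(u,v,z,p):
    K=np.array(p['intrinsics']);T=np.linalg.inv(np.array(p['camera_from_world']))
    r=T[:3,:3]@np.array([(u-K[0,2])/K[0,0],-(v-K[1,2])/K[1,1],-1]); o=T[:3,3]
    return o+r*(z-o[2])/r[2]
def proj(P,p):
    K=np.array(p['intrinsics']);T=np.array(p['camera_from_world'])
    c=T[:3,:3]@P+T[:3,3]; return K[0,0]*c[0]/-c[2]+K[0,2], K[1,1]*c[1]/c[2]+K[1,2]
E
python3 - <<'E'
from h import *
for n in ('scene','side','wrist'):
    im,d,p=shot(n); print(n,np.round(p['intrinsics'],1).tolist(),np.round(np.linalg.inv(p['camera_from_world']),3).tolist(),[k for k in p])
a=load('scene')[0];b=load('side')[0]
cv2.imwrite('pics/a.png',cv2.resize(a,(800,600),interpolation=cv2.INTER_CUBIC)[:,:,::-1]);cv2.imwrite('pics/b.png',cv2.resize(b,(800,600),interpolation=cv2.INTER_CUBIC)[:,:,::-1])
print(status.get_obs())
E
```

```text
pics
scene [[495.7, 0.0, 252.1], [0.0, 495.7, 190.7], [0.0, 0.0, 1.0]] [[-0.983, -0.125, 0.135, 0.652], [0.183, -0.654, 0.734, 0.963], [-0.003, 0.746, 0.666, 0.995], [0.0, 0.0, 0.0, 1.0]] ['intrinsics', 'camera_from_world']
side [[445.5, 0.0, 248.7], [0.0, 445.5, 183.1], [0.0, 0.0, 1.0]] [[0.547, -0.556, 0.625, 1.388], [0.837, 0.367, -0.406, -0.55], [-0.004, 0.745, 0.667, 1.079], [0.0, 0.0, 0.0, 1.0]] ['intrinsics', 'camera_from_world']
wrist [[306.7, 0.0, 252.0], [0.0, 306.7, 195.1], [0.0, 0.0, 1.0]] [[0.26, 0.926, 0.273, 0.237], [-0.966, 0.25, 0.071, -0.582], [-0.002, -0.282, 0.959, 0.383], [0.0, 0.0, 0.0, 1.0]] ['intrinsics', 'camera_from_world']
{'time': 0.15, 'q': array([-1.48754276e+00,  5.28272931e-01,  1.43359758e+00, -6.44681532e-06,
        1.18139190e+00, -1.78519019e-01]), 'joint_velocities': array([ 0.00124268, -0.002229  , -0.00240303,  0.00010646, -0.00027005,
       -0.00033033]), 'joint_torque': array([ 5.29822501e-04, -4.40432310e+01, -1.76842511e+01,  6.33286522e-02,
        5.52941510e-02, -1.03362590e-04]), 'position': array([ 0.16171403, -0.6031421 ,  0.22178726]), 'tool_rot': array([ 9.91446105e-01,  1.30514075e-01,  3.67747373e-05, -8.34071781e-04]), 'ft_force': array([-0.17342427,  0.79227996,  0.7466771 ]), 'moment': array([-0.03300604,  0.02340649,  0.00113493]), 'grip_force': 0.0, 'grip_width': 0.08732450405079754}
```

View pics/a.png

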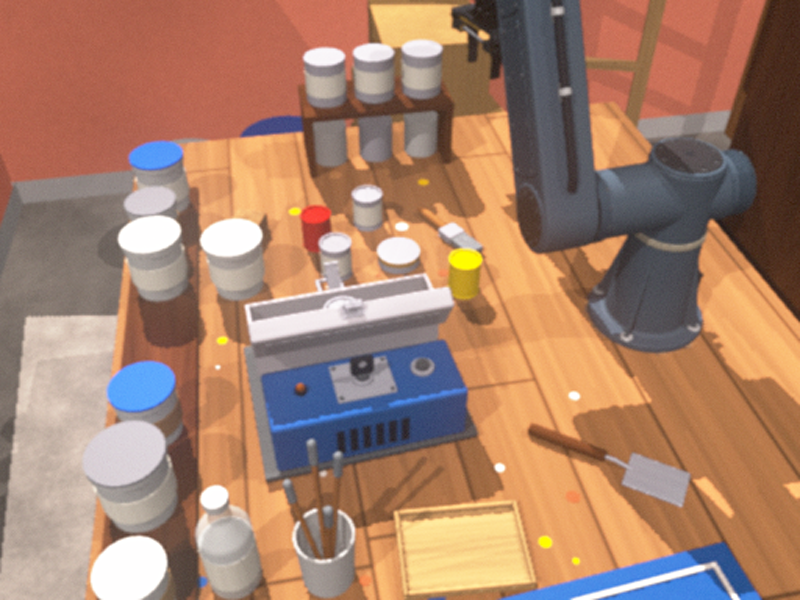

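View pics/b.png

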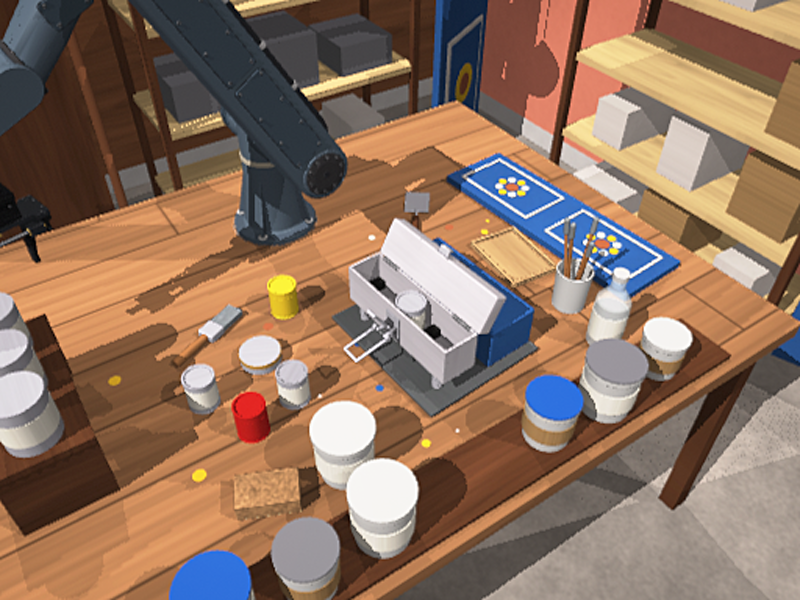

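The scene and side views show the parts I need (pixels in the 800x600 versions):
- **Loose tins:** two bare tins with a paper band, at side (200,388) and (292,383). In the scene view they are at (367,208) and (335,257).
- **Mixed tin:** in the carrier's middle bay, at side (411,305).
- **Look-alikes, left alone:** red at side (250,417) and yellow at (283,296). The wax tin is at (260,353) and the white tub at (343,443).
- **Tray:** scene (465,548).
- **Key:** scene (361,365).

Next I measure these positions and check the two tins in a crop.

```bash
cat > m.py <<'E'
from h import *
def fitcirc(xy):
    A=np.c_[2*xy,np.ones(len(xy))]; s=np.linalg.lstsq(A,(xy**2).sum(1),rcond=None)[0]; return s[:2],np.sqrt(s[2]+s[:2]@s[:2])
for n in ('side','scene'):
    im,d,p=load(n); P=cloud(d,p); hsv=cv2.cvtColor(im,cv2.COLOR_RGB2HSV); ok=d>0
    px={'side':dict(tA=(200,375),tB=(292,370),mix=(411,298)),'scene':dict(tA=(367,194),tB=(335,242))}[n]
    for k,(u,v) in px.items():
        u*=.64;v*=.64
        vv,uu=np.mgrid[:384,:512]; z0=.14 if k=='mix' else .076
        m=(abs(uu-u)<18)&(abs(vv-v)<18)&ok&(abs(P[...,2]-z0)<.006)
        m=cv2.connectedComponents(m.astype(np.uint8))[1]; m=m==m[int(v),int(u)]
        q=P[m]; c,r=cv2.minEnclosingCircle(q[:,:2].astype(np.float32)); print(n,k,m.sum(),np.round(c,4),round(r,4),'med',np.round(np.median(q,0),4), 'raycast', np.round(ray(*[x.mean() for x in np.nonzero(m)[::-1]],z0,p),4))
    blue=(hsv[...,0]>95)&(hsv[...,0]<125)&(hsv[...,1]>120)&ok
    m=blue&(abs(P[...,2]-.115)<.006); q=P[m]; 
    if len(q)>50: print(n,'housing',len(q),cv2.minAreaRect(q[:,:2].astype(np.float32)),np.median(q,0))
    for nm,lo,hi,reg in (('tray',.008,.022,(0.3,1.2,.1,.7)),):
        pass
    for nm,zc in (('rim',.147),):
        m=ok&(abs(P[...,2]-zc)<.004)&(hsv[...,1]<60); q=P[m]; print(nm,len(q),q.min(0),q.max(0))
im,d,p=load('scene');P=cloud(d,p)
uv=np.array([[395,507],[518,500],[537,586],[402,600]])*.64
print([np.round(ray(u,v,.016,p),3).tolist() for u,v in uv])
print('key',P[int(365*.64),int(361*.64)],P[int(358*.64),int(361*.64)])
im,d,p=load('side'); c=im[210:300,100:260]; cv2.imwrite('pics/c.png',cv2.resize(c,None,fx=4,fy=4,interpolation=cv2.INTER_CUBIC)[:,:,::-1])
E
python3 m.py
```

```text
side tA 283 [ 0.4636 -0.3813] 0.0332 med [ 0.4634 -0.3832  0.0744] raycast [ 0.465  -0.3832  0.076 ]
side tB 263 [ 0.5501 -0.2274] 0.0336 med [ 0.5506 -0.2291  0.0741] raycast [ 0.5526 -0.23    0.076 ]
side mix 316 [0.5409 0.0631] 0.076 med [0.5644 0.0443 0.1383] raycast [0.5618 0.0411 0.14  ]
side housing 1336 ((0.6820333003997803, 0.18611782789230347), (0.11483047902584076, 0.5401702523231506), 73.77313995361328) [0.86378084 0.14276948 0.11505693]
rim 559 [-0.01829635 -0.06408943  0.1430089 ] [0.79004669 0.40334923 0.15091357]
scene tA 184 [ 0.4627 -0.3841] 0.0347 med [ 0.461  -0.3822  0.0754] raycast [ 0.4611 -0.382   0.076 ]
scene tB 226 [ 0.5497 -0.2308] 0.0339 med [ 0.5486 -0.23    0.075 ] raycast [ 0.5486 -0.2282  0.076 ]
scene housing 4253 ((0.6723370552062988, 0.16832363605499268), (0.1574123054742813, 0.5361777544021606), 84.6728744506836) [0.63216693 0.17506937 0.11570738]
rim 729 [-0.04480547 -0.58200044  0.14300263] [0.78880145 0.41175018 0.15095493]
[[0.536, 0.335, 0.016], [0.357, 0.357, 0.016], [0.372, 0.49, 0.016], [0.553, 0.476, 0.016]]
key [0.55705934 0.1717957  0.15272412] [0.55643382 0.17013381 0.16431538]
```

View pics/c.png

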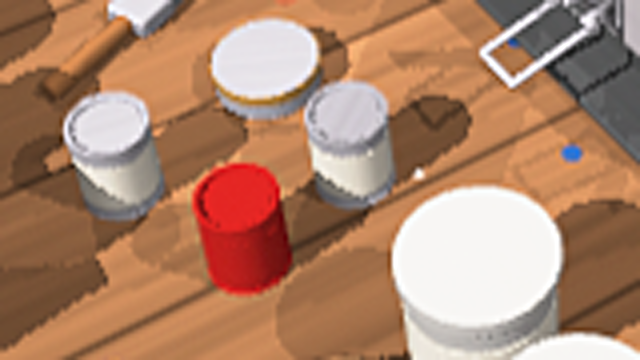

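The crop confirms two bare banded tins, tA at crop (113,155) and tB (347,145). Between them are the red look-alike (240,228) and the flat wax tin (265,68). Next is the shaker frame.

```bash
python3 - <<'E'
from h import *
im,d,p=load('scene'); P=cloud(d,p); hsv=cv2.cvtColor(im,cv2.COLOR_RGB2HSV)
box=(P[...,0]>.35)&(P[...,0]<.8)&(P[...,1]>.05)&(P[...,1]<.32)&(d>0)
m=box&(hsv[...,0]>95)&(hsv[...,0]<130)&(hsv[...,1]>100)&(abs(P[...,2]-.115)<.004)
q=P[m][:,:2].astype(np.float32); r=cv2.minAreaRect(q); print('housing',len(q),r,np.round(cv2.boxPoints(r),4).tolist())
# key bow points
m=box&(P[...,2]>.13)&(P[...,2]<.168)&(abs(P[...,0]-.557)<.03)&(abs(P[...,1]-.171)<.03); q=P[m]; print('key',len(q),q.mean(0),q.min(0),q.max(0))
# front-face of housing y plane & carrier
im,d,p=load('side'); P=cloud(d,p)
box=(P[...,0]>.35)&(P[...,0]<.8)&(P[...,1]>-.08)&(P[...,1]<.15)&(d>0)
m=box&(abs(P[...,2]-.147)<.003); q=P[m][:,:2].astype(np.float32); print('rim',len(q)); 
from scipy.cluster.vq import kmeans2
for z in (.07,.09,.11,.13):
    mm=box&(abs(P[...,2]-z)<.008)
    a=P[mm]; a=a[np.argsort(a[:,0])]; 
    # outer latch face : min y per x bin
    o=[(x,a[abs(a[:,0]-x)<.01][:,1].min()) for x in np.arange(.42,.72,.03) if (abs(a[:,0]-x)<.01).any()]
    print(z,np.round(o,3).tolist())
b=box&(P[...,2]>.15); q=P[b]; print('lid top',q[:,2].max(), q[q[:,2]>.2].mean(0), q[q[:,2]>.2].min(0),q[q[:,2]>.2].max(0))
mm=(P[...,0]>.35)&(P[...,0]<.8)&(P[...,1]>-.2)&(P[...,1]<.0)&(d>0)&(P[...,2]>.03)&(P[...,2]<.2)
v,u=np.nonzero(mm); q=P[mm]; print('claw',len(q)); print(np.round(q[np.argsort(q[:,1])][:60:3],3).tolist())
E
```

```text
housing 3186 ((0.556891679763794, 0.17672741413116455), (0.29480791091918945, 0.11974681168794632), 4.490777969360352) [[0.40529999136924744, 0.2249000072479248], [0.4146000146865845, 0.1054999977350235], [0.7085000276565552, 0.12860000133514404], [0.6991999745368958, 0.24799999594688416]]
key 175 [0.55534215 0.17163252 0.15187592] [0.53730512 0.16375728 0.13086513] [0.57329613 0.17784367 0.16746684]
rim 414
0.07 [[0.42, -0.021], [0.45, -0.02], [0.48, -0.018], [0.51, -0.016], [0.54, -0.012], [0.57, -0.01], [0.6, -0.009], [0.63, -0.008], [0.66, -0.004], [0.69, -0.004]]
0.09 [[0.42, -0.024], [0.45, -0.021], [0.48, -0.02], [0.51, -0.017], [0.54, -0.046], [0.57, -0.042], [0.6, -0.079], [0.63, -0.008], [0.66, -0.005], [0.69, -0.003]]
0.11 [[0.42, -0.022], [0.45, -0.021], [0.48, -0.019], [0.51, -0.016], [0.54, -0.014], [0.57, -0.014], [0.6, -0.04], [0.63, -0.006], [0.66, -0.006], [0.69, -0.003]]
0.13 [[0.42, -0.022], [0.45, -0.021], [0.48, -0.018], [0.51, -0.017], [0.54, -0.015], [0.57, -0.05], [0.6, -0.011], [0.63, -0.007], [0.66, -0.005], [0.69, -0.005]]
lid top 0.2358833912014704 [0.57678848 0.11107336 0.21109005] [0.40804179 0.08382332 0.20001481] [0.71794964 0.1481304  0.23588339]
claw 1631
[[0.771, -0.2, 0.119], [0.776, -0.2, 0.12], [0.551, -0.2, 0.077], [0.544, -0.199, 0.074], [0.728, -0.199, 0.113], [0.744, -0.199, 0.117], [0.733, -0.199, 0.119], [0.786, -0.198, 0.064], [0.722, -0.198, 0.12], [0.786, -0.198, 0.073], [0.785, -0.198, 0.057], [0.782, -0.198, 0.117], [0.772, -0.198, 0.118], [0.746, -0.197, 0.115], [0.741, -0.197, 0.117], [0.784, -0.197, 0.078], [0.765, -0.196, 0.118], [0.775, -0.196, 0.12], [0.785, -0.196, 0.118], [0.779, -0.196, 0.116]]
```

arm_command(deltas=[1,0,0,-0.06,0,1,0,0,-0.06,0,1,0,0,-0.05,0])

```text
time: 0.52
position: [0.1618, -0.6037, 0.3948]
tool_rot: [0.991, 0.131, -0.0, 0.001]
ft_force: [0.6, -0.2, 0.2]
grip_width: 0.0869
grip_force: 0.0
```

Shaker origin is about (0.568, 0.032) with yaw about 0.075. The key check point fits, since (0,140) maps to (0.557,0.172). The tray centre is about (0.4545,0.4145), its yaw about -0.12, and its measured size of 180x134 agrees. I go above the carrier with the fingers closing along shaker x.

arm_command(deltas=[1,0,0,0,-0.173,1,0,0,0,-0.173,1,0,0,0,-0.173,1,0,0,0,-0.173,1,0,0,0,-0.173,1,0,0,0,-0.173,1,0,0,0,-0.173,1,0,0,0,-0.173,1,0,0,0,0])

```text
time: 1.65
position: [0.1618, -0.6034, 0.3921]
tool_rot: [0.681, 0.732, 0.0, -0.0]
ft_force: [0.2, 0.3, 0.3]
grip_width: 0.087
grip_force: 0.0
```

arm_command(deltas=[1,0.045,0.034,0,0,1,0.045,0.034,0,0,1,0.045,0.034,0,0,1,0.045,0.034,0,0,1,0.045,0.034,0,0,1,0.045,0.034,0,0,1,0.045,0.034,0,0,1,0.045,0.034,0,0,1,0.045,0.034,0,0,1,0.045,0.034,0,0,1,0.045,0.034,0,0,1,0.045,0.034,0,0])

```text
time: 3.15
position: [0.5289, -0.0329, 0.3926]
tool_rot: [0.681, 0.732, -0.0, 0.0]
ft_force: [0.0, -1.2, -0.5]
grip_width: 0.0872
grip_force: 0.0
```

arm_command(deltas=[1,0.045,0.034,0,0,1,0.02,0.01,0,0,1,0,0,0,0])

```text
time: 3.52
position: [0.5673, 0.035, 0.392]
tool_rot: [0.68, 0.733, -0.0, -0.0]
ft_force: [-0.5, 0.6, -0.4]
grip_width: 0.0871
grip_force: 0.0
```

```bash
cat >> h.py <<'E'
def tool(target,yaw=None):
    o=status.get_obs(); q=R.from_quat(o['tool_rot']); m=q.as_matrix(); y=np.arctan2(m[1,0],m[0,0])
    d=m.T@(np.array(target)-o['position']); print('tool delta',np.round(d,4),'yaw',round(y,4),'roll',None if yaw is None else round(y-yaw,4))
E
python3 - <<'E'
from h import *
im,d,p=shot('wrist'); cv2.imwrite('pics/d.png',cv2.resize(im,(800,600),interpolation=cv2.INTER_CUBIC)[:,:,::-1])
P=cloud(d,p); ok=d>0
m=ok&(abs(P[...,2]-.139)<.005)&(np.hypot(P[...,0]-.568,P[...,1]-.032)<.045)
lab=cv2.connectedComponents(m.astype(np.uint8))[1]
for i in range(1,lab.max()+1):
    q=P[lab==i]
    if len(q)>200: print(len(q),q.mean(0),cv2.minEnclosingCircle(q[:,:2].astype(np.float32)))
for k,c in dict(bay1=-.092,bay2=0,bay3=.092).items():
    print(k,proj(np.array([.5676+c*np.cos(.075),.0321+c*np.sin(.075),.064]),p))
m=ok&(abs(P[...,2]-.147)<.003)&(P[...,1]<.11); q=P[m][:,:2].astype(np.float32); print('rim',len(q),cv2.minAreaRect(q))
E
```

```text
1572 [0.56916275 0.03426842 0.13703281] ((0.5692014694213867, 0.034011226147413254), 0.030970033258199692)
bay1 (np.float64(194.3641786771475), np.float64(157.57750811498414))
bay2 (np.float64(251.6769941776981), np.float64(157.6925432624509))
bay3 (np.float64(309.00399447100415), np.float64(157.80760688085758))
rim 1944 ((0.5700758099555969, 0.009919822216033936), (0.30692368745803833, 0.12723404169082642), 4.4066901206970215)
```

View pics/d.png

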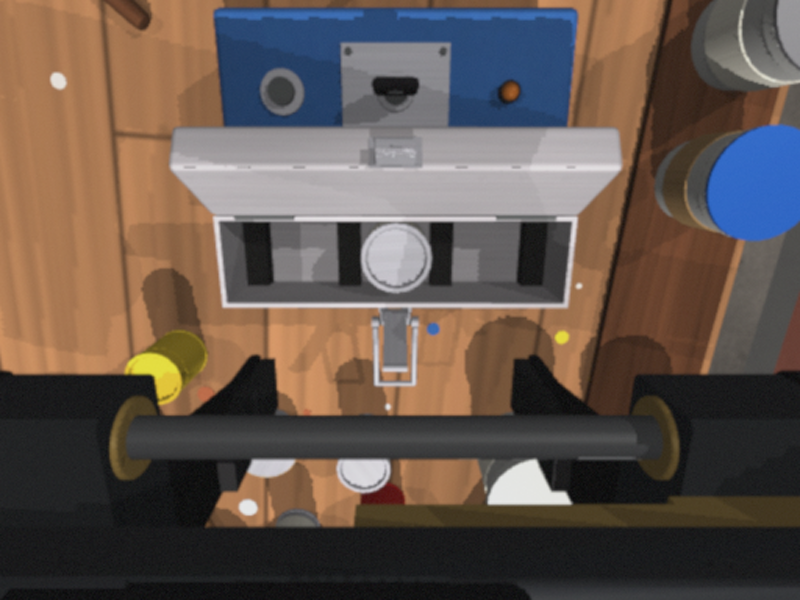

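The wrist view shows the carrier with the mixed tin at (396,257), bays 1 and 3 empty, the claw at (395,350) and the key at (396,87). I grasp the mixed tin.

arm_command(deltas=[1,-0.001,0.002,0.04,0,1,0,0,0.05,0,1,0,0,0.05,0,1,0,0,0.05,0,1,0,0,0.05,0,1,0,0,0.03,0,1,0,0,0.019,0,1,0,0,0,0], newtons=20)

```text
time: 4.58
position: [0.5678, 0.0313, 0.1024]
tool_rot: [0.681, 0.732, -0.001, -0.001]
ft_force: [0.6, 0.9, 0.5]
grip_width: 0.0872
grip_force: 0.0
```

arm_command(deltas=[-1,0,0,0,0,-1,0,0,0,0,-1,0,0,0,0,-1,0,0,0,0,-1,0,0,0,0,-1,0,0,0,0])

```text
time: 5.32
position: [0.5695, 0.0326, 0.1044]
tool_rot: [0.68, 0.733, 0.0, 0.0]
ft_force: [-1.8, -0.9, 5.5]
grip_width: 0.0615
grip_force: 20.0
```

```bash
python3 - <<'E'
from h import *
im,d,p=load('wrist')
for uv in ((223,306),(568,305),(215,216),(577,216)): print(uv,np.round(ray(uv[0]*.64,uv[1]*.64,.147,p),4))
print('claw bar ends at z~.1',[np.round(cloud(d,p)[int(v*.64),int(u*.64)],3).tolist() for u,v in((376,383),(415,383),(395,384))])
E
```

```text
(223, 306) [ 0.4206 -0.0186  0.147 ]
(568, 305) [0.7246 0.0058 0.147 ]
(215, 216) [0.4158 0.0599 0.147 ]
(577, 216) [0.7182 0.0832 0.147 ]
claw bar ends at z~.1 [[0.559, -0.113, 0.084], [0.601, -0.11, 0.083], [0.579, -0.112, 0.082]]
```

arm_command(deltas=[-1,0,0,-0.03,0,-1,0,0,-0.04,0,-1,0,0,-0.05,0,-1,0,0,-0.05,0,-1,0,0,-0.05,0,-1,0,0,0,0])

```text
time: 6.08
position: [0.5716, 0.0326, 0.3274]
tool_rot: [0.68, 0.733, 0.003, 0.004]
ft_force: [0.4, 0.2, -4.0]
grip_width: 0.0621
grip_force: 20.0
```

```bash
python3 - <<'E'
from h import *
im,d,p=load('scene');P=cloud(d,p)
for a,b in ((.06,.3),):
    m=(d>0)&(P[...,2]>a)&(P[...,2]<b)&(P[...,0]>.3)&(P[...,0]<.75)&(P[...,1]>.27)&(P[...,1]<.6); q=P[m]; print(len(q),q.min(0),q.max(0))
    for z in (.1,.15,.2): 
        w=q[q[:,2]>z]; print(z,w.min(0) if len(w) else 0)
tool([.4545,.4145,.32])
E
```

```text
1981 [0.60466683 0.36572523 0.06001559] [0.7499628  0.45667898 0.24312398]
0.1 [0.60504392 0.36572523 0.10003294]
0.15 [0.61041136 0.36572523 0.15001804]
0.2 [0.61041136 0.36572523 0.20011156]
tool delta [ 0.3897 -0.0881  0.0059] yaw 1.6461 roll None
```

arm_command(deltas=[-1,0.035,-0.009,0,0,-1,0.043,-0.01,0,0,-1,0.043,-0.01,0,0,-1,0.043,-0.01,0,0,-1,0.043,-0.01,0,0,-1,0.043,-0.01,0,0,-1,0.043,-0.01,0,0,-1,0.043,-0.01,0,0,-1,0.043,-0.01,0,0,-1,0.01,-0.002,0,0,-1,0,0,0,0,-1,0,0,0,0])

```text
time: 7.58
position: [0.4494, 0.4124, 0.3224]
tool_rot: [0.68, 0.733, -0.001, 0.0]
ft_force: [-0.6, -0.2, -2.1]
grip_width: 0.0615
grip_force: 20.0
```

```bash
python3 - <<'E'
from h import *
im,d,p=shot('scene');cv2.imwrite('pics/e.png',im[180:,150:,::-1]);
for k in ((.4545,.4145),): tool([*k,.046])
E
```

```text
tool delta [0.0021 0.0053 0.2769] yaw 1.6443 roll None
```

View pics/e.png

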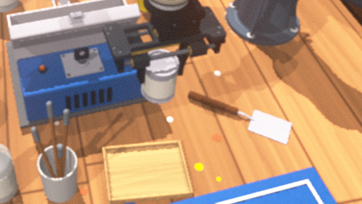

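The picture shows the tin held upright between the fingers at (158,75). The tray below, at (148,170), is clear. I lower the tin.

arm_command(deltas=[-1,0.002,0.004,0.05,0,-1,0,0,0.05,0,-1,0,0,0.05,0,-1,0,0,0.05,0,-1,0,0,0.04,0,-1,0,0,0.02,0,-1,0,0,0.005,0,-1,0,0,0.004,0,-1,0,0,0.003,0,-1,0,0,0,0])

```text
time: 8.88
position: [0.4536, 0.4162, 0.0523]
tool_rot: [0.68, 0.733, 0.001, 0.0]
ft_force: [0.2, -0.1, -3.6]
grip_width: 0.0611
grip_force: 20.0
```

arm_command(deltas=[-1,0,0,0.003,0,-1,0,0,0.002,0,-1,0,0,0.001,0,-1,0,0,0,0])

```text
time: 9.38
position: [0.4532, 0.4162, 0.0464]
tool_rot: [0.68, 0.733, 0.0, 0.0]
ft_force: [-1.0, -1.6, 4.7]
grip_width: 0.0618
grip_force: 20.0
```

Contact (+4.7 N instead of -3.6 N). I release, rise, and head for tin B.

arm_command(deltas=[0.7,0,0,0,0,0.9,0,0,0,0,0.9,0,0,0,0,0.9,0,0,-0.02,0,0.9,0,0,-0.05,0,0.9,0,0,-0.06,0,1,0,0,-0.06,0,1,0,0,-0.06,0,1,0,0,-0.06,0,1,0,0,-0.02,0])

```text
time: 10.62
position: [0.4546, 0.417, 0.3808]
tool_rot: [0.68, 0.733, 0.004, 0.001]
ft_force: [-0.4, 0.1, -0.5]
grip_width: 0.0869
grip_force: 0.0
```

```bash
cat > tins.py <<'E'
from h import *
def tins():
  for n in ('side','scene'):
    im,d,p=shot(n);P=cloud(d,p);hsv=cv2.cvtColor(im,cv2.COLOR_RGB2HSV)
    m=(d>0)&(abs(P[...,2]-.075)<.005)&(hsv[...,1]<70)&(P[...,0]>.3)&(P[...,0]<.85)&(P[...,1]>-.6)&(P[...,1]<.52)
    lab=cv2.connectedComponents(m.astype(np.uint8),connectivity=4)[1]
    for i in range(1,lab.max()+1):
        q=P[lab==i]
        if len(q)>90:
            c,r=cv2.minEnclosingCircle(q[:,:2].astype(np.float32))
            if r<.05: print(n,len(q),np.round(c,4),round(r,4))
if __name__=='__main__': tins(); tool([.55,-.229,.36],np.pi/2)
E
python3 tins.py
```

```text
side 264 [ 0.5492 -0.2311] 0.0329
side 279 [ 0.4644 -0.3821] 0.0332
scene 179 [ 0.4607 -0.3823] 0.0339
scene 213 [ 0.549  -0.2308] 0.0332
scene 203 [0.4523 0.4141] 0.0279
tool delta [-0.6512  0.0468  0.0171] yaw 1.6459 roll 0.0751
```

```bash
python3 - <<'E'
from h import *
im,d,p=load('side');P=cloud(d,p);hsv=cv2.cvtColor(im,cv2.COLOR_RGB2HSV)
m=(d>0)&(hsv[...,1]>150)&((hsv[...,0]<6)|(hsv[...,0]>174))&(abs(P[...,2]-.076)<.008); print('red',m.sum(),cv2.minEnclosingCircle(P[m][:,:2].astype(np.float32)))
for n,(u,v),z in (('wax',(260,353),.028),('tub',(343,430),.12)):
    print(n,np.round(ray(u*.64,v*.64,z,p),3),P[int(v*.64),int(u*.64)])
E
```

```text
red 324 ((0.5545204877853394, -0.15646883845329285), 0.20695075392723083)
wax [ 0.43  -0.243  0.028] [ 0.42640281 -0.24227225  0.02893878]
tub [ 0.75  -0.229  0.12 ] [ 0.74787397 -0.22893647  0.11822102]
```

arm_command(deltas=[1,-0.03,0,0,0,1,-0.045,0,0,0,1,-0.055,0,0,0,1,-0.06,0,0,0,1,-0.06,0.007,0,0,1,-0.06,0.01,0,0,1,-0.06,0.01,0,0,1,-0.06,0.01,0,0,1,-0.06,0.01,0,0,1,-0.03,0,0,0,1,0,0,0,0])

```text
time: 12.1
position: [0.5384, -0.101, 0.3731]
tool_rot: [0.682, 0.732, -0.001, -0.002]
ft_force: [0.5, 0.5, -0.9]
grip_width: 0.087
grip_force: 0.0
```

```bash
python3 - <<'E'
from h import *
tool([.5495,-.2305,.042])
E
```

```text
tool delta [-0.1306  0.0032  0.3308] yaw 1.6418 roll None
```

arm_command(deltas=[1,-0.04,0.003,0.03,0,1,-0.045,0,0.04,0,1,-0.045,0,0.04,0,1,0,0,0.05,0,1,0,0,0,0,1,0,0,0,0])

```text
time: 12.85
position: [0.5525, -0.2274, 0.2166]
tool_rot: [0.68, 0.734, 0.0, 0.0]
ft_force: [0.2, -0.3, 0.5]
grip_width: 0.0874
grip_force: 0.0
```

```bash
python3 - <<'E'
from h import *
tool([.5495,-.2305,.042])
im,d,p=shot('wrist');P=cloud(d,p);cv2.imwrite('pics/f.png',im[:,:,::-1])
m=(d>0)&(abs(P[...,2]-.075)<.006)&(np.hypot(P[...,0]-.55,P[...,1]+.23)<.06); q=P[m]; print(len(q),q.mean(0),cv2.minEnclosingCircle(q[:,:2].astype(np.float32)))
E
```

```text
tool delta [-0.0028 -0.0034  0.1746] yaw 1.6473 roll None
2799 [ 0.55146104 -0.22739474  0.07300487] ((0.5517386794090271, -0.227728471159935), 0.031126899644732475)
```

arm_command(deltas=[1,-0.001,-0.001,0.05,0,1,0,0,0.05,0,1,0,0,0.04,0,1,0,0,0.025,0,1,0,0,0.009,0,1,0,0,0,0,-1,0,0,0,0,-1,0,0,0,0,-1,0,0,0,0,-1,0,0,0,0,-1,0,0,0,0,-1,0,0,0,0])

```text
time: 14.4
position: [0.5512, -0.2297, 0.0421]
tool_rot: [0.68, 0.733, 0.0, 0.0]
ft_force: [-0.8, -0.1, 5.4]
grip_width: 0.0611
grip_force: 20.0
```

arm_command(deltas=[-1,0,0,-0.03,0,-1,0,0,-0.05,0,-1,0,0,-0.05,0,-1,0,0,-0.05,0,-1,0,0,-0.03,0,-1,0,0,0,0])

```text
time: 15.15
position: [0.5517, -0.23, 0.253]
tool_rot: [0.68, 0.733, 0.0, 0.002]
ft_force: [0.8, -0.2, -4.6]
grip_width: 0.0615
grip_force: 20.0
```

```bash
python3 - <<'E'
from h import *
o=np.array([.569,.033]);a=.077
for k,x in ((1,-.092),(3,.092)):
    c=o+x*np.array([np.cos(a),np.sin(a)]); print(k,np.round(c,4)); tool([*c,.25],np.pi/2+a)
E
```

```text
1 [0.4773 0.0259]
tool delta [ 0.2608 -0.055   0.0022] yaw 1.6459 roll -0.0019
3 [0.6607 0.0401]
tool delta [0.2612 0.129  0.0028] yaw 1.6459 roll -0.0019
```

arm_command(deltas=[-1,0.03,0.015,0,0,-1,0.045,0.022,0,0,-1,0.045,0.022,0,0,-1,0.045,0.022,0,0,-1,0.045,0.022,0,0,-1,0.035,0.017,0,0,-1,0.016,0.009,0,0,-1,0,0,0,0,-1,0,0,0,0])

```text
time: 16.27
position: [0.6591, 0.0389, 0.2505]
tool_rot: [0.681, 0.733, -0.001, -0.001]
ft_force: [-0.4, 0.2, -3.9]
grip_width: 0.0613
grip_force: 20.0
```

```bash
python3 - <<'E'
from h import *
tool([.6607,.0401,.107],np.pi/2+.077)
im,d,p=shot('wrist');P=cloud(d,p);cv2.imwrite('pics/g.png',cv2.resize(im,(800,600))[:,:,::-1])
E
```

```text
tool delta [0.0011 0.002  0.1435] yaw 1.6446 roll -0.0032
```

View pics/g.png

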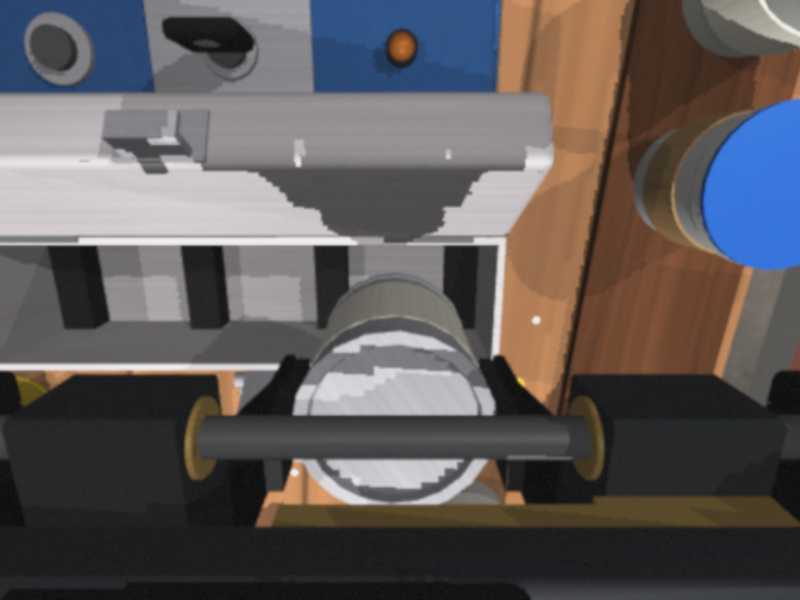

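The tin at (396,420) is centred in x on bay 3, whose spacers are at 332 and 460. I lower it.

arm_command(deltas=[-1,0.001,0.002,0.03,0,-1,0,0,0.04,0,-1,0,0,0.03,0,-1,0,0,0.02,0,-1,0,0,0.01,0,-1,0,0,0.005,0,-1,0,0,0.004,0,-1,0,0,0,0,-1,0,0,0,0])

```text
time: 17.45
position: [0.6623, 0.0416, 0.1132]
tool_rot: [0.68, 0.733, 0.0, 0.001]
ft_force: [-0.6, 0.9, -3.0]
grip_width: 0.0616
grip_force: 20.0
```

arm_command(deltas=[-1,-0.001,-0.001,0.003,0,-1,0,0,0.002,0,-1,0,0,0.002,0,-1,0,0,0,0,-1,0,0,0,0])

```text
time: 18.08
position: [0.6608, 0.0406, 0.1062]
tool_rot: [0.68, 0.733, -0.0, -0.0]
ft_force: [-2.9, 0.1, 3.0]
grip_width: 0.062
grip_force: 20.0
```

arm_command(deltas=[0.65,0,0,0,0,0.65,0,0,0,0,0.65,0,0,0,0,0.65,0,0,-0.03,0,0.65,0,0,-0.05,0,0.65,0,0,-0.06,0,0.65,0,0,-0.06,0,1,0,0,-0.05,0,1,0,0,0,0])

```text
time: 19.2
position: [0.6636, 0.0404, 0.3617]
tool_rot: [0.68, 0.733, 0.004, 0.005]
ft_force: [-1.1, 0.4, -1.0]
grip_width: 0.083
grip_force: 0.0
```

```bash
python3 - <<'E'
from h import *
from tins import tins
im,d,p=shot('wrist');P=cloud(d,p)
c0=np.array([.6607,.0401]); m=(d>0)&(abs(P[...,2]-.138)<.005)&(np.hypot(P[...,0]-c0[0],P[...,1]-c0[1])<.034)
q=P[m]; print(len(q),q.mean(0),cv2.minEnclosingCircle(q[:,:2].astype(np.float32)))
tins(); tool([.4635,-.381,.2])
E
```

```text
1827 [0.66069085 0.04255081 0.13700211] ((0.6607406735420227, 0.042289700359106064), 0.031074417755007744)
side 276 [ 0.4631 -0.3828] 0.0333
scene 179 [ 0.4628 -0.3829] 0.0343
scene 92 [ 0.7412 -0.2103] 0.0484
tool delta [-0.4058 -0.2274  0.1546] yaw 1.6458 roll None
```

arm_command(deltas=[1,-0.045,-0.025,0,0,1,-0.045,-0.025,0,0,1,-0.045,-0.025,0,0,1,-0.045,-0.025,0,0,1,-0.045,-0.025,0,0,1,-0.045,-0.025,0.02,0,1,-0.045,-0.025,0.03,0,1,-0.045,-0.025,0.04,0,1,-0.043,-0.025,0.04,0,1,0,0,0.02,0,1,0,0,0,0,1,0,0,0,0])

```text
time: 20.85
position: [0.4683, -0.3748, 0.2078]
tool_rot: [0.68, 0.733, 0.0, -0.0]
ft_force: [0.3, -0.1, -0.8]
grip_width: 0.087
grip_force: 0.0
```

```bash
python3 - <<'E'
from h import *
im,d,p=shot('wrist');P=cloud(d,p)
m=(d>0)&(abs(P[...,2]-.075)<.006)&(np.hypot(P[...,0]-.4635,P[...,1]+.382)<.06); q=P[m]; c,r=cv2.minEnclosingCircle(q[:,:2].astype(np.float32)); print(len(q),q.mean(0),c,r)
tool([*c,.042])
E
```

```text
2913 [ 0.46443159 -0.38069175  0.07298875] (0.4644090235233307, -0.38099756836891174) 0.031129123643040657
tool delta [-0.0056 -0.0048  0.1665] yaw 1.6469 roll None
```

arm_command(deltas=[1,-0.006,-0.005,0.04,0,1,0,0,0.05,0,1,0,0,0.04,0,1,0,0,0.025,0,1,0,0,0.012,0,1,0,0,0,0,-1,0,0,0,0,-1,0,0,0,0,-1,0,0,0,0,-1,0,0,0,0,-1,0,0,0,0,-1,0,0,0,0])

```text
time: 22.4
position: [0.4639, -0.382, 0.0417]
tool_rot: [0.68, 0.733, -0.0, 0.001]
ft_force: [-0.5, 0.1, 6.4]
grip_width: 0.0618
grip_force: 20.0
```

arm_command(deltas=[-1,0,0,-0.03,0,-1,0,0,-0.05,0,-1,0,0,-0.05,0,-1,0,0,-0.05,0,-1,0,0,-0.03,0,-1,0,0,0,0])

```text
time: 23.15
position: [0.4641, -0.3824, 0.2524]
tool_rot: [0.68, 0.733, -0.0, 0.002]
ft_force: [0.4, 0.3, -4.5]
grip_width: 0.0617
grip_force: 20.0
```

```bash
python3 - <<'E'
from h import *
tool([.4773,.027,.25],np.pi/2+.077)
E
```

```text
tool delta [0.4073 0.0439 0.0012] yaw 1.6459 roll -0.0019
```

arm_command(deltas=[-1,0.03,0.004,0,0,-1,0.045,0.005,0,0,-1,0.045,0.005,0,0,-1,0.045,0.005,0,0,-1,0.045,0.005,0,0,-1,0.045,0.005,0,0,-1,0.045,0.005,0,0,-1,0.045,0.005,0,0,-1,0.04,0.004,0,0,-1,0.022,0.001,0,0,-1,0,0,0,0,-1,0,0,0,0])

```text
time: 24.65
position: [0.476, 0.0271, 0.2495]
tool_rot: [0.68, 0.733, -0.001, -0.001]
ft_force: [0.1, -1.0, -4.2]
grip_width: 0.0613
grip_force: 20.0
```

```bash
python3 - <<'E'
from h import *
tool([.4773,.027,.107],np.pi/2+.077)
E
```

```text
tool delta [-0.0002  0.0017  0.1425] yaw 1.6459 roll -0.0019
```

arm_command(deltas=[-1,0,0.001,0.03,0,-1,0,0,0.04,0,-1,0,0,0.03,0,-1,0,0,0.02,0,-1,0,0,0.01,0,-1,0,0,0.006,0,-1,0,0,0.003,0,-1,0,0,0.002,0,-1,0,0,0,0,-1,0,0,0,0])

```text
time: 25.9
position: [0.4782, 0.0276, 0.1104]
tool_rot: [0.68, 0.733, 0.0, 0.0]
ft_force: [-0.1, -0.8, -5.4]
grip_width: 0.0614
grip_force: 20.0
```

arm_command(deltas=[-1,0,-0.001,0.003,0,-1,0,0,0.002,0,-1,0,0,0,0,-1,0,0,0,0])

```text
time: 26.4
position: [0.4767, 0.0276, 0.1057]
tool_rot: [0.68, 0.733, 0.0, -0.0]
ft_force: [-1.9, 0.2, 5.5]
grip_width: 0.0615
grip_force: 20.0
```

arm_command(deltas=[0.65,0,0,0,0,0.65,0,0,0,0,0.65,0,0,0,0,0.65,0,0,-0.03,0,0.65,0,0,-0.05,0,0.65,0,0,-0.06,0,0.65,0,0,-0.06,0,0,0,0,-0.05,0,-1,0,0.04,0,0,-1,0,0.045,0,0,-1,0,0,0,0])

```text
time: 27.78
position: [0.564, 0.0337, 0.3542]
tool_rot: [0.68, 0.733, 0.0, 0.0]
ft_force: [-0.3, 0.2, -0.4]
grip_width: 0.0397
grip_force: 0.0
```

```bash
python3 - <<'E'
from h import *
im,d,p=shot('wrist','h');P=cloud(d,p); o=np.array([.569,.033]);a=.077; ex=np.array([np.cos(a),np.sin(a)]);ey=np.array([-ex[1],ex[0]])
S=np.stack([(P[...,:2]-o)@ex,(P[...,:2]-o)@ey,P[...,2]],-1)
for x in (-.092,.092):
    m=(d>0)&(abs(S[...,2]-.138)<.005)&(np.hypot(S[...,0]-x,S[...,1])<.034); q=S[m]; print(x,len(q),q.mean(0),cv2.minEnclosingCircle(q[:,:2].astype(np.float32)))
for x in (-.1,.05,.1):
  m=(d>0)&(abs(S[...,0]-x)<.004)&(S[...,1]>.03)&(S[...,1]<.135)&(S[...,2]>.13); q=S[m]; q=q[np.argsort(q[:,1])]; print(x,np.round(q[::10,1:],3).tolist())
t=o+.045*ex+.145*ey; print(t); tool([*t,.19],np.pi/2+a)
E
```

```text
-0.092 1910 [-0.09239574  0.00273646  0.13707577] ((-0.09212515503168106, 0.0023336538579314947), 0.031128602102398872)
0.092 1907 [0.09231897 0.00263539 0.13700069] ((0.09222740679979324, 0.0025086982641369104), 0.03122193180024624)
-0.1 [[0.03, 0.139], [0.031, 0.14], [0.035, 0.147], [0.037, 0.147], [0.038, 0.148], [0.041, 0.149], [0.042, 0.154], [0.045, 0.158], [0.047, 0.161], [0.048, 0.165], [0.051, 0.169], [0.052, 0.172], [0.054, 0.175], [0.056, 0.179], [0.057, 0.181], [0.059, 0.184], [0.06, 0.186], [0.061, 0.189], [0.064, 0.192], [0.065, 0.195], [0.066, 0.197], [0.067, 0.2], [0.069, 0.202], [0.07, 0.205], [0.071, 0.207], [0.072, 0.209], [0.074, 0.212], [0.075, 0.213], [0.076, 0.215], [0.077, 0.217], [0.078, 0.216], [0.079, 0.216], [0.08, 0.217], [0.081, 0.216], [0.082, 0.215], [0.084, 0.217], [0.085, 0.215], [0.086, 0.214], [0.087, 0.213], [0.088, 0.212], [0.088, 0.211], [0.09, 0.213], [0.091, 0.211], [0.092, 0.211], [0.093, 0.21], [0.094, 0.209], [0.095, 0.208], [0.097, 0.208], [0.098, 0.207], [0.099, 0.206], [0.1, 0.207], [0.101, 0.207], [0.102, 0.206], [0.103, 0.204], [0.104,
[... 2112 characters left out ...]
], [0.063, 0.193], [0.065, 0.195], [0.066, 0.197], [0.067, 0.201], [0.069, 0.202], [0.07, 0.205], [0.071, 0.206], [0.072, 0.209], [0.073, 0.211], [0.074, 0.213], [0.076, 0.214], [0.077, 0.215], [0.077, 0.216], [0.078, 0.217], [0.079, 0.217], [0.08, 0.216], [0.081, 0.215], [0.083, 0.216], [0.084, 0.216], [0.085, 0.215], [0.086, 0.214], [0.086, 0.213], [0.087, 0.212], [0.088, 0.211], [0.09, 0.212], [0.091, 0.212], [0.092, 0.21], [0.093, 0.21], [0.094, 0.208], [0.096, 0.21], [0.096, 0.209], [0.097, 0.209], [0.098, 0.207], [0.099, 0.206], [0.1, 0.205], [0.102, 0.206], [0.103, 0.204], [0.104, 0.202], [0.105, 0.201]]
[0.60271269 0.18103194]
tool delta [0.1437 0.0519 0.164 ] yaw 1.6461 roll -0.0017
```

Both tins sit at their bay centres, within 3 mm. The lid stands at about 2.07 rad with its far edge at y≈110, z≈200 mm. I put the closed fingers behind it, off the keeper, and sweep it over.

arm_command(deltas=[-1,0.03,0.013,0,0,-1,0.04,0.013,0,0,-1,0.044,0.013,0,0,-1,0.03,0.013,0,0,-1,0,0,0,0,-1,0,0,0.04,0,-1,0,0,0.05,0,-1,0,0,0.045,0,-1,0,0,0.028,0,-1,0,0,0,0])

```text
time: 29.08
position: [0.5999, 0.1798, 0.1897]
tool_rot: [0.68, 0.733, -0.003, -0.002]
ft_force: [-0.6, 0.3, 0.9]
grip_width: 0.0
grip_force: 0.0
```

arm_command(deltas=[-1,-0.014,0,0,0,-1,-0.014,0,0,0,-1,-0.014,0,0,0,-1,-0.014,0,0,0,-1,-0.014,0,0,0,-1,-0.014,0,0,0])

```text
time: 29.82
position: [0.6115, 0.101, 0.197]
tool_rot: [0.681, 0.733, 0.006, 0.0]
ft_force: [-2.4, 11.5, 16.1]
grip_width: 0.0006
grip_force: 8.3
```

arm_command(deltas=[-1,-0.01,0,-0.003,0,-1,-0.01,0,-0.002,0,-1,-0.01,0,0,0,-1,-0.01,0,0,0])

```text
time: 30.32
position: [0.6117, 0.0566, 0.1971]
tool_rot: [0.68, 0.733, -0.0, -0.0]
ft_force: [-0.3, 2.2, 0.7]
grip_width: 0.0006
grip_force: 1.1
```

```bash
python3 - <<'E'
from h import *
im,d,p=shot('side');cv2.imwrite('pics/i.png',cv2.resize(im[110:280,180:380],(800,600),interpolation=cv2.INTER_CUBIC)[:,:,::-1])
E
```

```text
(no output)
```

View pics/i.png

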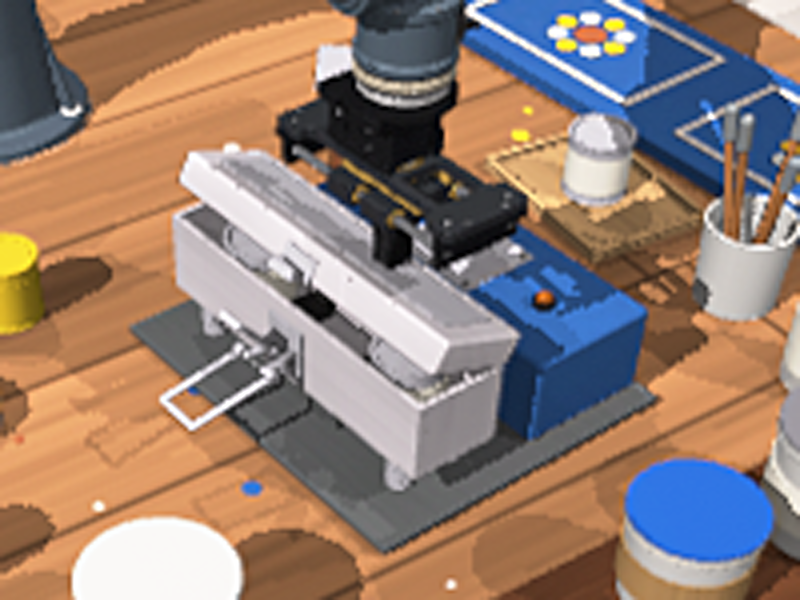

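The lid is about 30° from shut, and the mixed tin stands upright on the tray at (600,155). I continue the sweep and press down near the latch edge.

arm_command(deltas=[-1,-0.012,0,0,0,-1,-0.012,0,0,0,-1,-0.012,0,0,0,-1,-0.01,0,0.002,0,-1,0,0,0.004,0,-1,0,0,0.004,0,-1,0,0,0.003,0,-1,0,0,0,0])

```text
time: 31.38
position: [0.6151, 0.0124, 0.1835]
tool_rot: [0.68, 0.733, -0.0, -0.001]
ft_force: [0.1, 0.1, 0.3]
grip_width: 0.0004
grip_force: 0.0
```

arm_command(deltas=[-1,0,0,0.003,0,-1,0,0,0.002,0,-1,0,0,0.001,0,-1,0,0,0,0,-1,0,0,0,0])

```text
time: 32.0
position: [0.6154, 0.012, 0.1813]
tool_rot: [0.68, 0.733, 0.0, 0.001]
ft_force: [-5.5, -0.9, 16.4]
grip_width: 0.0007
grip_force: 8.3
```

The lid is down: tip at 0.181 with 16 N of contact. Next is the claw. I will grip its two arms from outside near the bar, fingers closing along x, and carry it on its arc past upright.

arm_command(deltas=[-1,0,0,-0.04,0,-1,0,0,-0.05,0,0.4,0,0,-0.04,0,0.5,-0.03,-0.015,0,0,0.5,-0.04,-0.015,0,0,0.5,-0.039,-0.014,0,0,0.5,0,0,0,0,0.5,0,0,0,0])

```text
time: 33.0
position: [0.5797, -0.0995, 0.3077]
tool_rot: [0.68, 0.733, 0.0, -0.001]
ft_force: [0.4, 0.4, -0.2]
grip_width: 0.0524
grip_force: 0.0
```

```bash
cat >> h.py <<'E'
O=np.array([.569,.034]);A=.077;EX=np.array([np.cos(A),np.sin(A)]);EY=np.array([-EX[1],EX[0]])
def S2W(x,y,z): return np.r_[O+x*EX+y*EY,z]
def toS(P): return np.stack([(P[...,:2]-O)@EX,(P[...,:2]-O)@EY,P[...,2]],-1)
def where():
    o=status.get_obs(); print('tool in shaker',np.round(toS(o['position']),4),'F',np.round(o['ft_force'],1))
E
python3 - <<'E'
from h import *
im,d,p=shot('wrist');S=toS(cloud(d,p)); where()
cv2.imwrite('pics/j.png',cv2.resize(im,(800,600),interpolation=cv2.INTER_CUBIC)[:,:,::-1])
m=(d>0)&(abs(S[...,0])<.04)&(S[...,1]<-.05)&(S[...,1]>-.16)&(S[...,2]>.06)&(S[...,2]<.2)
q=S[m]; b=q[q[:,1]<-.135]; print('bar',len(b),b.min(0),b.max(0),np.median(b,0))
m=(d>0)&(abs(S[...,0])<.14)&(abs(S[...,1])<.035)&(abs(S[...,2]-.18)<.02); print('lid z',np.median(S[m][:,2]), np.polyfit(S[m][:,1],S[m][:,2],1))
tool(S2W(-.001,-.134,.07),np.pi/2+A)
E
```

```text
tool in shaker [ 0.0005 -0.1335  0.3078] F [ 0.5 -0.9 -0. ]
bar 235 [-0.02348133 -0.15005304  0.07958199] [ 0.02180902 -0.13501134  0.08600608] [-0.00144043 -0.1458304   0.08272572]
lid z 0.1814306241120433 [0.00308172 0.18135221]
tool delta [-0.0007 -0.0015  0.2378] yaw 1.6466 roll -0.0012
```

View pics/j.png

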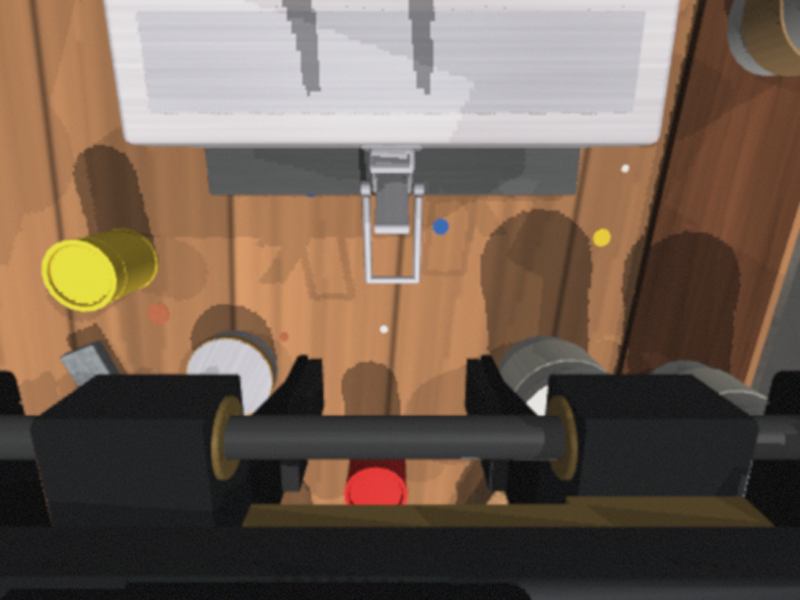

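The lid is shut: its top is flat, slope 0.003. The claw lies level, with its bar at (391,280) and the handle at (391,205).

arm_command(deltas=[0.5,-0.001,-0.001,0.04,0,0.5,0,0,0.05,0,0.5,0,0,0.05,0,0.5,0,0,0.05,0,0.5,0,0,0.03,0,0.5,0,0,0.018,0,0.5,0,0,0,0,-1,0,0,0,0,-1,0,0,0,0,-1,0,0,0,0,-1,0,0,0,0], newtons=6)

```text
time: 34.42
position: [0.5787, -0.1015, 0.0705]
tool_rot: [0.68, 0.733, -0.0, 0.0]
ft_force: [-0.9, -0.5, -0.3]
grip_width: 0.0453
grip_force: 6.0
```

```bash
python3 - <<'E'
from h import *
where()
E
```

```text
tool in shaker [-0.0008 -0.1359  0.0705] F [-0.9 -0.5 -0.3]
```

arm_command(deltas=[-1,-0.001,0,-0.009,0,-1,0,0,-0.008,0,-1,0.002,0,-0.009,0,-1,0.002,0,-0.008,0,-1,0.004,0,-0.008,0,-1,0.004,0,-0.008,0,-1,0.006,0,-0.007,0,-1,0.006,0,-0.006,0,-1,0.007,0,-0.005,0,-1,0.008,0,-0.005,0,-1,0,0,0,0])

```text
time: 35.8
position: [0.5757, -0.0623, 0.1432]
tool_rot: [0.68, 0.733, 0.0, -0.0]
ft_force: [-2.7, -0.1, -0.8]
grip_width: 0.0459
grip_force: 6.0
```

```bash
python3 - <<'E'
from h import *
where()
im,d,p=shot('side');cv2.imwrite('pics/k.png',cv2.resize(im[130:260,170:340],(800,600),interpolation=cv2.INTER_CUBIC)[:,:,::-1])
E
```

```text
tool in shaker [-0.0007 -0.0966  0.1432] F [-2.7 -0.1 -0.8]
```

View pics/k.png

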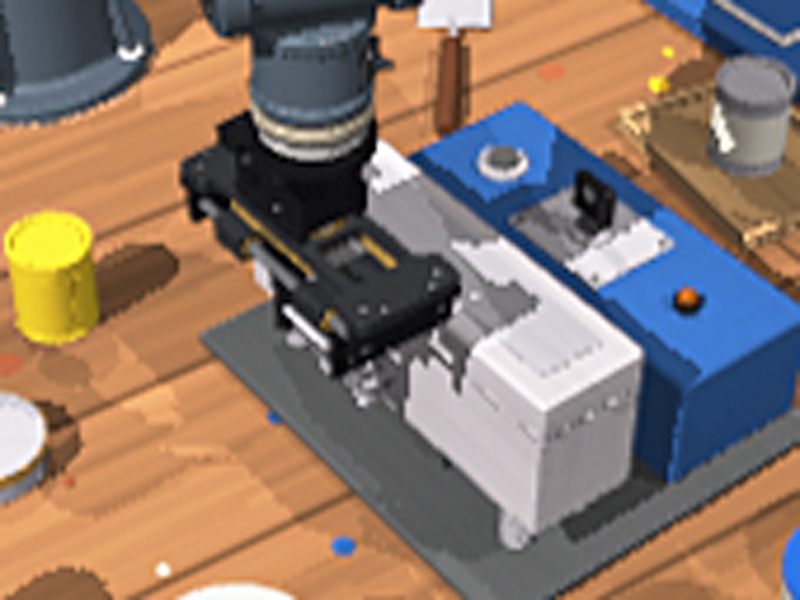

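The white bar sits between the fingers at (305,325), so the claw is following. I finish the arc.

arm_command(deltas=[-1,0.008,0,-0.003,0,-1,0.008,0,-0.002,0,-1,0.009,0,-0.001,0,-1,0.009,0,0,0,-1,0.006,0,0.001,0,-1,0.001,0,0,0,-1,0,0,0,0])

```text
time: 36.72
position: [0.5729, -0.0223, 0.148]
tool_rot: [0.68, 0.733, 0.0, -0.0]
ft_force: [-4.4, -0.2, -0.0]
grip_width: 0.0455
grip_force: 6.0
```

```bash
python3 - <<'E'
from h import *
where()
E
```

```text
tool in shaker [-0.0005 -0.0564  0.148 ] F [-4.4 -0.2 -0. ]
```

arm_command(deltas=[0.4,0,0,0,0,0.5,0,0,0,0,0.5,0,0,0,0,0.5,0,0,0,0,0.5,0,0,-0.03,0,0.5,0,0,-0.05,0,0.5,-0.03,0,-0.05,0,0.5,-0.03,0,0,0,-1,-0.02,0,0,0,-1,0,0,0,0,-1,0,0,0,0])

```text
time: 38.1
position: [0.5783, -0.1014, 0.2769]
tool_rot: [0.68, 0.733, -0.0, -0.001]
ft_force: [-0.6, -0.2, 1.0]
grip_width: 0.043
grip_force: 0.0
```

```bash
python3 - <<'E'
from h import *
where()
im,d,p=shot('wrist');S=toS(cloud(d,p))
cv2.imwrite('pics/l.png',cv2.resize(im[:260,120:400],(700,650))[:,:,::-1][:600])
m=(d>0)&(abs(S[...,0])<.03)&(S[...,1]<-.043)&(S[...,1]>-.16)&(S[...,2]>.06)&(S[...,2]<.2)
q=S[m]; print(len(q))
for z in np.arange(.09,.19,.006):
    b=q[abs(q[:,2]-z)<.003]
    if len(b): print(round(z,3),len(b),b.min(0),b.max(0))
E
```

```text
tool in shaker [-0.0012 -0.1357  0.2769] F [-0.6 -0.2  1. ]
2474
0.096 134 [-0.02438702 -0.078151    0.09372101] [ 0.02225986 -0.04893832  0.09898472]
0.102 63 [-0.02428813 -0.07572303  0.09900079] [ 0.02194706 -0.05101241  0.10441274]
0.108 39 [-0.02358475 -0.07227142  0.10520125] [ 0.02135315 -0.04916575  0.11058753]
0.114 122 [-0.02306506 -0.07001671  0.11103843] [ 0.02185986 -0.06101548  0.11698235]
0.12 118 [-0.02290457 -0.06957157  0.11700748] [ 0.02145353 -0.06390828  0.12293056]
0.126 128 [-0.02329417 -0.07320368  0.12300774] [ 0.02120975 -0.06179067  0.12899981]
0.132 124 [-0.02252306 -0.07758519  0.12901748] [ 0.02168202 -0.05988929  0.1349811 ]
0.138 144 [-0.02326742 -0.08190349  0.13503084] [ 0.02130276 -0.05716698  0.14093492]
0.144 145 [-0.02338409 -0.08596048  0.14102832] [ 0.02178245 -0.0553959   0.14697272]
0.15 388 [-0.02873689 -0.0900162   0.1470263 ] [ 0.02681956 -0.04442867  0.15299911]
0.156 211 [-0.02939053 -0.09829716  0.15300482] [ 0.02941523 -0.04447926  0.15898325]
0.162 257 [-0.02344101 -0.09826538  0.15901089] [ 0.02181979 -0.04982155  0.16496095]
0.168 428 [-0.02932195 -0.05073437  0.165025  ] [ 0.02931391 -0.04439433  0.17098609]
0.174 96 [-0.02873602 -0.04926046  0.17100078] [ 0.02936546 -0.04326562  0.17695801]
0.18 77 [-0.02937705 -0.04411741  0.17705042] [ 0.02989243 -0.04329739  0.17952109]
```

View pics/l.png

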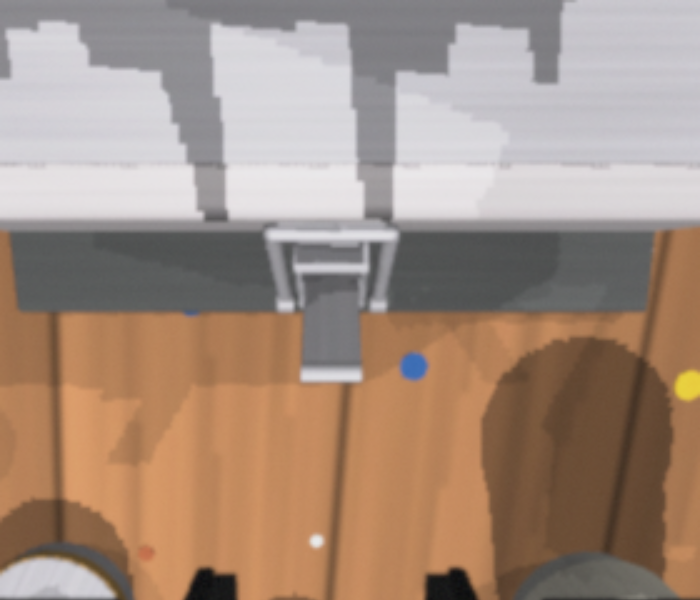

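The claw bar, at (332,235), leans on the lid's face (z≈0.17, y≈-47 mm) behind the keeper's lip. The handle's end is at (331,373). I put the closed fingers between the claw and the handle and push the lever out and down.

arm_command(deltas=[-1,0.03,0,0,0,-1,0.036,0,0,0,-1,0,0,0,0,-1,0,0,0.04,0,-1,0,0,0.04,0,-1,0,0,0.03,0,-1,0,0,0.015,0,-1,0,0,0,0])

```text
time: 39.15
position: [0.5742, -0.0379, 0.1522]
tool_rot: [0.68, 0.733, -0.001, 0.001]
ft_force: [0.2, -4.2, -2.7]
grip_width: 0.0007
grip_force: 2.4
```

arm_command(deltas=[-1,-0.008,0,0.006,0,-1,-0.008,0,0.006,0,-1,-0.005,0,0.007,0,-1,-0.005,0,0.007,0,-1,-0.004,0,0.008,0,-1,-0.004,0,0.008,0,-1,-0.003,0,0.005,0,-1,-0.003,0,0.005,0,-1,0,0,0,0])

```text
time: 40.28
position: [0.5768, -0.0766, 0.1006]
tool_rot: [0.68, 0.733, -0.0, -0.0]
ft_force: [0.8, -1.0, 0.8]
grip_width: 0.0008
grip_force: 0.0
```

```bash
python3 - <<'E'
from h import *
where()
E
```

```text
tool in shaker [-0.0007 -0.1109  0.1006] F [ 0.8 -1.   0.8]
```

```bash
python3 - <<'E'
from h import *
im,d,p=shot('side');cv2.imwrite('pics/m.png',cv2.resize(im[150:260,190:320],(800,600),interpolation=cv2.INTER_CUBIC)[:,:,::-1])
E
```

```text
(no output)
```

View pics/m.png

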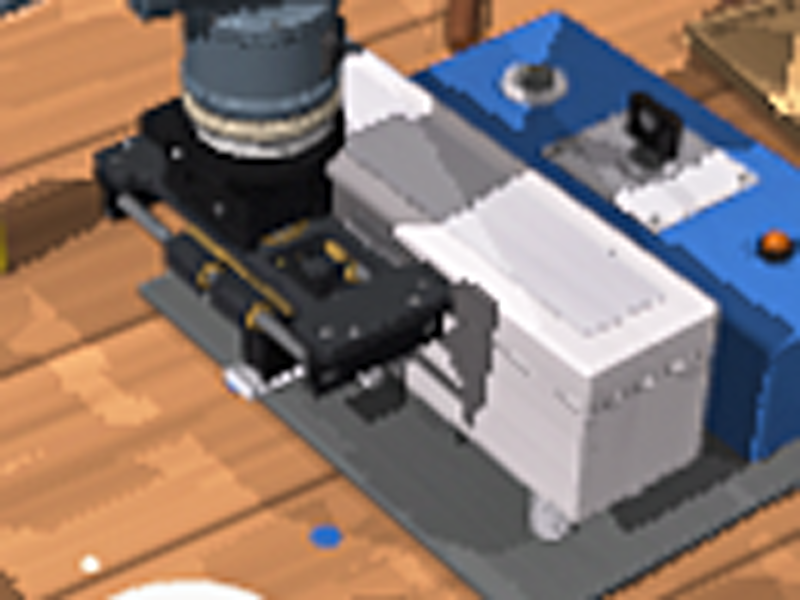

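The handle is now about level, at (255,380), under the fingers. I continue down in small steps.

arm_command(deltas=[-1,-0.002,0,0.006,0,-1,-0.002,0,0.006,0,-1,0,0,0.006,0,-1,0.001,0,0.006,0,-1,0,0,0,0])

```text
time: 40.95
position: [0.5769, -0.0794, 0.0763]
tool_rot: [0.68, 0.733, -0.0, -0.0]
ft_force: [-0.1, -0.4, 0.5]
grip_width: 0.0003
grip_force: 0.0
```

arm_command(deltas=[-1,0.003,0,0.005,0,-1,0.003,0,0.004,0,-1,0.003,0,0.003,0,-1,0,0,0,0])

```text
time: 41.45
position: [0.5761, -0.0697, 0.0646]
tool_rot: [0.68, 0.733, -0.0, -0.001]
ft_force: [0.1, -0.7, 0.2]
grip_width: 0.0005
grip_force: 0.0
```

```bash
python3 - <<'E'
from h import *
where()
E
```

```text
tool in shaker [-0.0009 -0.104   0.0646] F [ 0.1 -0.7  0.2]
```

The force is near zero, which is suspicious, so I back off and look.

arm_command(deltas=[-1,-0.02,0,-0.03,0,-1,-0.02,0,-0.06,0,-1,0,0,-0.06,0,-1,0,0,-0.06,0,-1,0,0,0,0])

```text
time: 42.08
position: [0.5826, -0.1109, 0.2804]
tool_rot: [0.68, 0.733, 0.002, 0.006]
ft_force: [0.2, 1.0, 0.1]
grip_width: 0.0005
grip_force: 0.0
```

```bash
cat > lv.py <<'E'
from h import *
import sys
where()
im,d,p=shot('wrist');S=toS(cloud(d,p))
a=cv2.resize(im[:240,160:360],(500,600),interpolation=cv2.INTER_CUBIC)
im2,d2,p2=shot('side'); b=cv2.resize(im2[150:260,205:315],(300,300),interpolation=cv2.INTER_CUBIC); c=np.zeros((600,800,3),np.uint8); c[:,:500]=a; c[:300,500:]=b
cv2.imwrite(f'pics/{sys.argv[1]}.png',c[:,:,::-1])
m=(d>0)&(abs(S[...,0])<.035)&(S[...,1]<-.0435)&(S[...,1]>-.17)&(S[...,2]>.03)&(S[...,2]<.2)
q=S[m]
for z in np.arange(.03,.19,.008):
    b=q[abs(q[:,2]-z)<.004]
    if len(b): print(round(z,3),len(b),np.round(b.min(0),3),np.round(b.max(0),3))
E
python3 lv.py n
```

```text
tool in shaker [ 0.0024 -0.1455  0.2804] F [0.2 1.  0.1]
0.046 70 [-0.012 -0.113  0.045] [ 0.01  -0.107  0.05 ]
0.054 126 [-0.012 -0.111  0.05 ] [ 0.01  -0.098  0.058]
0.062 124 [-0.011 -0.099  0.058] [ 0.01  -0.089  0.066]
0.07 141 [-0.012 -0.091  0.066] [ 0.009 -0.079  0.074]
0.078 183 [-0.024 -0.083  0.074] [ 0.022 -0.051  0.082]
0.086 211 [-0.013 -0.073  0.082] [ 0.011 -0.06   0.09 ]
0.094 46 [-0.019 -0.064  0.09 ] [ 0.017 -0.049  0.098]
0.102 25 [-0.022 -0.059  0.098] [ 0.02  -0.049  0.106]
0.11 16 [-0.019 -0.058  0.106] [ 0.018 -0.049  0.113]
0.118 9 [-0.022 -0.052  0.114] [ 0.02 -0.05  0.12]
0.126 7 [-0.022 -0.051  0.125] [ 0.021 -0.05   0.129]
0.134 5 [-0.021 -0.052  0.131] [ 0.019 -0.051  0.135]
0.142 7 [-0.022 -0.051  0.139] [ 0.021 -0.051  0.144]
0.15 200 [-0.029 -0.057  0.146] [ 0.021 -0.044  0.154]
0.158 513 [-0.034 -0.06   0.154] [ 0.034 -0.044  0.161]
0.166 163 [-0.035 -0.046  0.164] [ 0.035 -0.044  0.17 ]
0.174 179 [-0.035 -0.046  0.17 ] [ 0.035 -0.044  0.178]
0.182 1 [ 0.029 -0.044  0.179] [ 0.029 -0.044  0.179]
```

View pics/n.png

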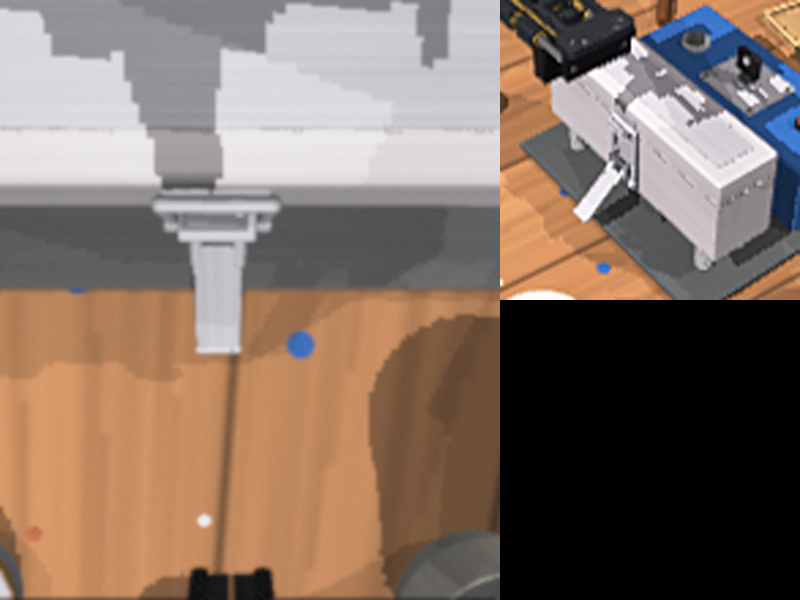

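The bar sits in the keeper at (217,207) and the handle is down at (217,300). I fit its angle.

```bash
python3 - <<'E'
from h import *
for n in('wrist','side'):
    im,d,p=load(n) ; S=toS(cloud(d,p))
    m=(d>0)&(abs(S[...,0])<.008)&(S[...,1]<-.07)&(S[...,1]>-.105)&(S[...,2]>.045)&(S[...,2]<.09); q=S[m]
    k=np.polyfit(q[:,1],q[:,2],1); print(n,m.sum(),np.degrees(np.arctan(k[0])),np.polyval(k,-.05))
# key
im,d,p=load('scene')
print(S2W(0,.14,.147)); tool(S2W(0,.14,.26),A); print(status.get_obs()['q'])
E
```

```text
wrist 388 41.254867697449036 0.1006337525676873
side 67 41.949538410181724 0.10310630204703641
[0.55823065 0.17358518 0.147     ]
tool delta [0.284  0.0004 0.0147] yaw 1.6459 roll 1.5689
[-3.76681499e-01  4.23728731e-01  1.46249926e+00  2.15637485e-04
  1.25478219e+00 -4.51888867e-01]
```

The lever is at about 1.80 rad. I push it on to its stop for margin.

arm_command(deltas=[-1,0.04,-0.003,0.02,0,-1,0,0,0.04,0,-1,0,0,0.05,0,-1,0,0,0.05,0,-1,0,0,0.04,0,-1,0,0,0.01,0,-1,0,0,0.004,0,-1,0,0,0.003,0,-1,0,0,0.002,0,-1,0,0,0,0])

```text
time: 43.42
position: [0.5749, -0.0712, 0.0574]
tool_rot: [0.68, 0.733, 0.001, 0.002]
ft_force: [-1.8, -1.7, 4.6]
grip_width: 0.0004
grip_force: 2.3
```

```bash
python3 - <<'E'
from h import *
where()
E
```

```text
tool in shaker [-0.0022 -0.1053  0.0574] F [-1.8 -1.7  4.6]
```

arm_command(deltas=[-1,0,0.001,0.002,0,-1,0,0,0.002,0,-1,0,0,0.001,0,-1,0,0,0,0])

```text
time: 43.92
position: [0.5766, -0.0726, 0.0549]
tool_rot: [0.68, 0.734, 0.0, 0.004]
ft_force: [-4.6, -5.2, 17.9]
grip_width: 0.0005
grip_force: 8.2
```

The lever is on its stop (18 N). Now the key: I rise, move over it and roll so the fingers close along the bow's thickness. Turning to yaw ≈ A+π leaves joint 6 room for the clockwise turn.

arm_command(deltas=[-1,-0.015,0,-0.03,0,-1,-0.015,0,-0.05,0,-1,0,0,-0.06,0,-1,0,0,-0.06,0,-1,0,0,-0.03,0,-1,0.04,0,0,0,-1,0.05,0,0,0,0,0.05,0,0,0,0,0.05,0,0,0,0,0.05,0,0,0,0,0.03,0,0,0,0,0,0,0,0])

```text
time: 45.42
position: [0.5561, 0.1713, 0.2814]
tool_rot: [0.679, 0.734, 0.001, 0.001]
ft_force: [-0.3, -0.4, 0.2]
grip_width: 0.0401
grip_force: 0.0
```

arm_command(deltas=[0,0,0,0,-0.175,0,0,0,0,-0.175,0,0,0,0,-0.175,0,0,0,0,-0.175,0,0,0,0,-0.175,0,0,0,0,-0.175,0,0,0,0,-0.175,0,0,0,0,-0.175,0,0,0,0,-0.173,0,0,0,0,0,0,0,0,0,0])

```text
time: 46.8
position: [0.5567, 0.1684, 0.2807]
tool_rot: [-0.037, 0.999, -0.0, 0.0]
ft_force: [-0.0, -0.3, 0.3]
grip_width: 0.0432
grip_force: 0.0
```

```bash
python3 - <<'E'
from h import *
where()
for n in ('scene','wrist'):
    im,d,p=shot(n); S=toS(cloud(d,p)); m=(d>0)&(S[...,2]>.135)&(S[...,2]<.168)&(np.hypot(S[...,0],S[...,1]-.14)<.03); q=S[m]
    if len(q)>10: print(n,len(q),q.min(0),q.max(0),cv2.minAreaRect(q[:,:2].astype(np.float32)))
im,d,p=load('wrist'); cv2.imwrite('pics/o.png',im[:,:,::-1])
tool(S2W(0,.14,.133),A+np.pi)
im,d,p=shot('side'); S=toS(cloud(d,p))
m=(d>0)&(abs(S[...,0])<.008)&(S[...,1]<-.07)&(S[...,1]>-.105)&(S[...,2]>.04)&(S[...,2]<.09); q=S[m]
k=np.polyfit(q[:,1],q[:,2],1); print(m.sum(),np.degrees(np.arctan(k[0])),np.polyval(k,-.05))
E
```

```text
tool in shaker [-0.0019  0.1349  0.2807] F [-0.  -0.3  0.3]
scene 168 [-0.02176146  0.13114925  0.13547692] [0.01409731 0.14310991 0.16733486] ((-0.0038283197209239006, 0.13714474439620972), (0.01195596531033516, 0.03585955128073692), 89.94352722167969)
wrist 398 [-0.01782553  0.13226098  0.13540798] [0.01692839 0.14224696 0.16470726] ((-0.00046427734196186066, 0.13715428113937378), (0.00987584050744772, 0.03471936658024788), 89.34898376464844)
tool delta [-0.0019  0.0048  0.1475] yaw -3.0664 roll -6.285
68 43.776945774401895 0.1020251740683494
```

View pics/o.png

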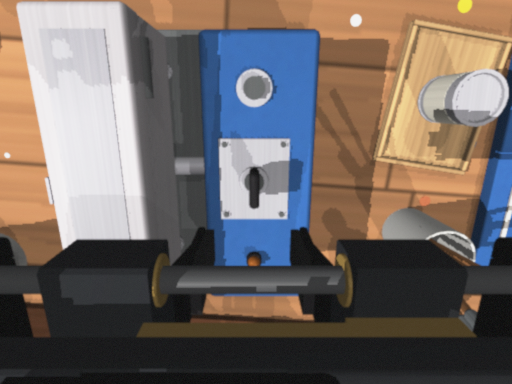

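The key bow is seen at (254,186), centred at shaker (-0.5, 137) mm and aligned with x, so it is off. I descend and grip it.

arm_command(deltas=[0,-0.001,0.002,0.04,0,0,0,0,0.05,0,0,0,0,0.035,0,0,0,0,0.02,0,0,0,0,0.003,0,0,0,0,0,0,-1,0,0,0,0,-1,0,0,0,0,-1,0,0,0,0,-1,0,0,0,0], newtons=30)

```text
time: 48.2
position: [0.5575, 0.1711, 0.1326]
tool_rot: [-0.039, 0.999, 0.0, 0.0]
ft_force: [1.0, -0.0, -0.3]
grip_width: 0.0111
grip_force: 0.0
```

arm_command(deltas=[-1,0,0,0,0,-1,0,0,0,0,-1,0,0,0,0.1,-1,0,0,0,0.1,-1,0,0,0,0.1,-1,0,0,0,0.1,-1,0,0,0,0.1,-1,0,0,0,0.1,-1,0,0,0,0])

```text
time: 49.32
position: [0.5576, 0.1707, 0.1326]
tool_rot: [0.258, 0.966, -0.0, 0.0]
ft_force: [-0.1, -4.0, 2.7]
grip_width: 0.0102
grip_force: 30.0
```

```bash
python3 - <<'E'
from h import *
where(); o=status.get_obs(); print(o['moment'],o['grip_width'],o['grip_force'],o['q'][5]); tool([0,0,0],0)
E
```

```text
tool in shaker [-0.0009  0.1372  0.1326] F [-0.1 -4.   2.7]
[-0.52961697 -0.06093643 -0.07956141] 0.010154263876929387 30.0009745080024 -0.9427173433018314
tool delta [ 0.3985 -0.4258  0.1325] yaw 2.62 roll 2.62
```

Turned 0.6 rad with a firm grip. I continue through run to start and hold for about a second.

arm_command(deltas=[-1,0,0,0,0.1,-1,0,0,0,0.1,-1,0,0,0,0.1,-1,0,0,0,0.1,-1,0,0,0,0.1,-1,0,0,0,0.1,-1,0,0,0,0.03,-1,0,0,0,0,-1,0,0,0,0])

```text
time: 50.45
position: [0.5577, 0.1709, 0.1326]
tool_rot: [0.544, 0.839, 0.0, 0.0]
ft_force: [0.2, -4.7, 3.9]
grip_width: 0.0097
grip_force: 30.0
```

```bash
python3 - <<'E'
from h import *
where(); o=status.get_obs(); print(o['moment'],o['grip_width'],o['grip_force'],o['q'][5]); tool([0,0,0],0)
E
```

```text
tool in shaker [-0.0007  0.1373  0.1326] F [ 0.2 -4.7  3.9]
[-0.75292642 -0.16303717  0.11491357] 0.009693440450358993 30.00070560257882 -0.312921509904694
tool delta [ 0.0712 -0.579   0.1322] yaw 1.9902 roll 1.9902
```

arm_command(deltas=[-1,0,0,0,0,-1,0,0,0,0,-1,0,0,0,0,-1,0,0,0,0,-1,0,0,0,0,-1,0,0,0,0,1,0,0,0,0,1,0,0,0,0,1,0,0,0,0,1,0,0,0,0,1,0,0,0,0,1,0,0,0,0])

```text
time: 51.95
position: [0.5574, 0.1713, 0.1323]
tool_rot: [0.545, 0.838, 0.0, -0.0]
ft_force: [-0.1, 0.5, 1.0]
grip_width: 0.0618
grip_force: 0.0
```

arm_command(deltas=[1,0,0,-0.03,0,1,0,0,-0.05,0,1,0,0,-0.06,0,1,0,0,-0.06,0,1,0,0,0,0,1,0,0,0,0])

```text
time: 52.7
position: [0.5567, 0.1711, 0.3319]
tool_rot: [0.545, 0.838, -0.0, -0.0]
ft_force: [-0.2, 0.2, -1.5]
grip_width: 0.0871
grip_force: 0.0
```

```bash
python3 - <<'E'
from h import *
where()
im,d,p=shot('wrist'); S=toS(cloud(d,p)); m=(d>0)&(S[...,2]>.135)&(S[...,2]<.168)&(np.hypot(S[...,0],S[...,1]-.137)<.025); q=S[m]
xy=q[:,:2]-q[:,:2].mean(0); w,v=np.linalg.eigh(xy.T@xy); print('key angle cw',-np.arctan(v[1,1]/v[0,1]), len(q),cv2.minAreaRect(q[:,:2].astype(np.float32)))
m=(d>0)&(abs(S[...,0])<.14)&(abs(S[...,1])<.035)&(abs(S[...,2]-.18)<.02); print('lid', m.sum(),np.polyfit(S[m][:,1],S[m][:,2],1))
im,d,p=shot('side'); cv2.imwrite('pics/q.png',cv2.resize(im[120:280,190:390],(800,600),interpolation=cv2.INTER_CUBIC)[:,:,::-1]); S=toS(cloud(d,p))
m=(d>0)&(abs(S[...,0])<.008)&(S[...,1]<-.07)&(S[...,1]>-.105)&(S[...,2]>.04)&(S[...,2]<.09); q=S[m]
k=np.polyfit(q[:,1],q[:,2],1); print(m.sum(),np.degrees(np.arctan(k[0])))
E
```

```text
tool in shaker [-0.0017  0.1376  0.3319] F [-0.2  0.2 -1.5]
key angle cw 0.7062715121407869 346 ((-0.0003193821758031845, 0.13745948672294617), (0.01037464290857315, 0.03594975173473358), 49.90092086791992)
lid 5485 [-0.01305412  0.18123315]
68 44.98530233946431
```

View pics/q.png

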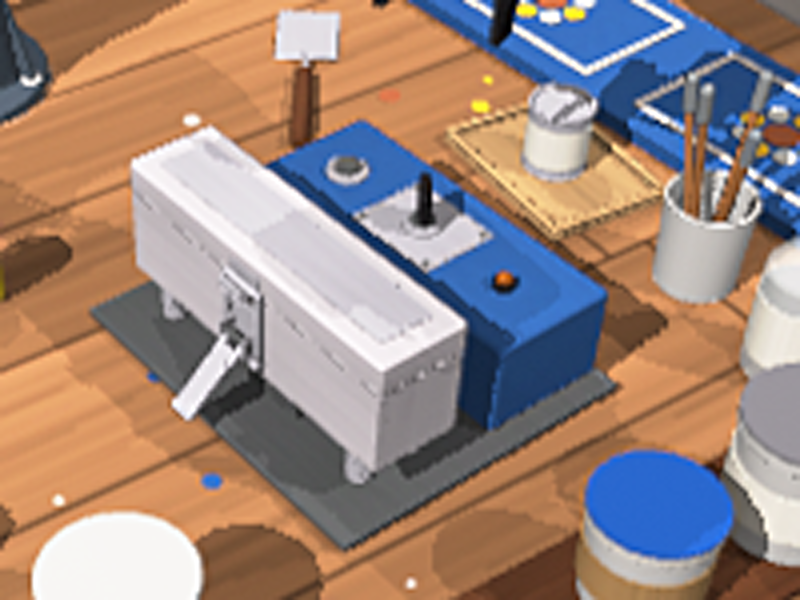

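The lid is shut, the claw is hooked at (240,280) and the lever is clamped at 45° down. The key is back at run (0.706 rad), the mixed tin is upright on the tray at (558,130), and the robot is clear. I hand in.

```bash
python3 -c "
from rig import order; print(order.hand_in())"
```

```text
the job is handed in; nothing more can be done
None
```

I handed the job in at about 53 s of the 210 s; the hand-in returned no verdict. My last checks showed the mixed tin upright on the tray, the lid shut, the lever clamped on its stop with the claw hooked, and the key sprung back to run (0.706 rad). Before I shut the lid, both bench tins stood within 3 mm of their bay centres.

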